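# Make up trays of spare knobs and stack them

## Robot

A 6-joint arm with a two-finger parallel gripper is mounted at the origin on the work surface. World frame = base frame: x ahead of the robot, y to its left, z up, the work surface at z = 0. Lengths are in mm, angles in rad, forces in N, time in s.
With the tool pointing down it reaches from about 275 to 975 mm from the base axis. Payload 8.4 kg.
Tool frame: the origin (TCP) lies on the front face of the gripper's body, between the roots of the fingers; the fingertips stand ahead of it and the grasp point (between the pads) lies 69 mm ahead of it (tips_ahead is the z of the fingertips in the tool frame, in mm); z points along the fingers, y is the line along which they close (so a half turn about z gives the same grasp; the last joint's range is limited). The gripper opens to 92 mm and grips with 3 to 60 N. Pads are 20 mm wide; open, the fingers measure 128 mm over their backs; the gripper's body (75 mm by 189 mm) begins 69 mm behind the grasp point.
Start: joints at [1.229, 0.353, 1.633, -0, 1.155, -0.002], TCP at [208.31, 589.267, 302.683] pointing down, gripper open.
Joint ranges: [-2.63, 2.63], [-0.92, 2.1], [0.06, 2.66], [-1.3, 4.44], [0, 2.69], [-3.02, 3.02]. Speed limits (rad/s): [2.22, 2.22, 2.79, 3.14, 3.14, 3.14].

## Interface

Orientations are given as a rotation vector (axis times angle).
In Python, from workcell import * gives the robot as it stands. The module is installed in compiled form; this text tells all that it offers.
- The arm moves only by the shell command python3 -m handwheel 'ROWS' [FORCE]. ROWS is JSON, a list of rows, each a list of 7 numbers: the shift along the world's x, y, z in m, then the turn, a rotation vector about the world's x, y, z in rad, then the finger opening in m, from 0 to 0.0919. A call has 1 to 10 rows; each row is the pose to reach, as a shift and turn from the pose commanded when the call began; what a row does not reach only later rows make up. A row lasts 1/10 s, in which the tool goes at most 50 mm and 8.59 degrees, less where a joint would pass 70% of its speed; a pose out of reach is approached as far as the arm can. A call with a gripper value outside its range is refused whole. The fingers move at their own pace and stop on an object; FORCE is the grip in N (left out, the last holds). Time passes only in rows, so rows that repeat a pose let the fingers close. It gives the time, the measured TCP pose, the force, the opening and the grip force at its end, in the units of the state.
- read_state(): the state, without advancing time (a new reading comes with each control period).
- snapshot(name): name is "scene" or "top" or "wrist"; returns a dict with "image" (480x640x3 uint8, red, green, blue), "fx", "fy", "cx", "cy" (pixels), "k1" (the pictures are not rectified: a ray, as slopes to the right and down, at radius r is drawn at 1 + k1 r^2 times it, then the intrinsics apply), "world_from_camera" (4x4, takes a point from camera to world coordinates). Camera axes: x right, y up, looking along -z (the intrinsics and any distortion apply to the point x, -y, -z); pixel columns grow to the right and rows downward; lengths in mm; the calibration is good to about 2 mm. A picture is of the moment at which its call begins. There is no depth.
- close_job(): hands the job in; it is judged then, once.
Trained networks look in the newest picture that a camera, given by its name, has taken for a name from the list of things; names that differ only in an ending like _2 or _b are one class to them, and where a whole thing is asked for, a point or a joint stands for the part that bears it (a point fixed in the world has none). Each returns a list of dicts, best first, with "conf" (0 to 1); they miss things now and then, are a little off and sometimes report something else, mostly with a low value. They report only what shows in the picture. A call takes as long as a camera call. They do not tell look-alikes from the thing itself.
- find_in(camera, label): "point" ([x, y, z] in mm, in world coordinates, good to about 4 mm: the middle of the surface that is visible of it).
- masks_of(camera, label): "mask" (480x640 bool, what is visible of it).
- place_of(camera, label): "point" ([x, y, z] in mm, in world coordinates, good to about 4 mm: a listed point, or the origin of a listed thing).
The state is a dict: "t": time; "joint_pos": joint angles; "joint_vel": joint speeds; "effort": joint torques, N m; "tcp_pos": TCP position; "orientation": TCP orientation; "wrist_force": force on the tool from outside, world axes, zero at the start; "moment": the same for the moment, N m; "width": finger opening in mm; "grip_force": force on a finger pad.
Only numpy, scipy, OpenCV 4.12 (cv2) and the standard library are available. Lean on these libraries where they do the work, as an engineer would, in place of code of your own. Each camera call takes 0.05 s, during which the arm holds its last target. There are 200 camera calls.

## Task

Make up spares for the power supplies on repair: with the scoop, take ball knobs out of the leaning jar and tip at least one into every blue tray on the bench, keeping the gripper itself out of the jar, and lay the scoop back level in its dish. Stack all the trays, with their knobs in them, on the stacking base in any order, cut corners over cut corners so that each skirt drops fully home on the one below, and close the top tray with the lid in the same way. Leave the multimeter, the solder spool and the screwdriver where they are.

Things in the scene. Friction and masses are not known exactly. Their poses are not given: they have to be found in the camera images.
- scoop_grip (a point): hand scoop, steel with a black grip, 0.17 kg; this point is the middle of the grip. Axes of the scoop: x from handle to lip, y left, z up out of the bowl. The handle runs back and up from the bowl's back wall at 36 degrees to the bowl's floor, 155 mm long; its last 66 mm is the grip, 18 mm wide (y), 20 mm deep. From the bowl's underside centre this point is 117 mm back, 88.5 mm up
- scoop_bowl (a point): centre of the floor of the scoop's bowl (1.6 mm above its underside); same axes. Bowl 42 mm long (x), 58 mm wide (y), open in front; floor flat over 30 mm, rising at 36 degrees to each side to 10 mm; over the rear 22 mm upright sides and a back wall, 26 mm high
- scoop_lip (a point): middle of the scoop's front edge, at the underside, 21 mm ahead of the bowl's centre; same axes
- rest_in (a point): fixed white dish, 74 x 84 mm, 12 mm high, floor and walls 4 mm, where the scoop's bowl lies level at the start, its handle sticking up over the dish's -x end. This point is the centre of the dish's inner floor; x is the scoop's x at the start (within a few degrees), z up
- jar_mouth (a point): clear jar leaning in a fixed cradle, mouth towards the robot and up. Point: centre of the mouth, in its rim's plane; z out along the jar's axis (30 degrees above level), x across to the upper side, y level. 100 mm deep inside, inner radius 63 mm, from 87 mm above the jar's floor a neck of inner radius 51 (outer 58), cone between 73 and 87. The knobs lie in the low corner: on the -x wall, by the floor
- knob0_centre (a point): centre of a red ball knob, 25 mm ball, 12 g, slippery, with a small brass insert; nine of them start in the jar
- knob1_centre (a point): centre of a red ball knob, 25 mm ball, 12 g, slippery, with a small brass insert; nine of them start in the jar
- knob2_centre (a point): centre of a red ball knob, 25 mm ball, 12 g, slippery, with a small brass insert; nine of them start in the jar
- knob3_centre (a point): centre of a red ball knob, 25 mm ball, 12 g, slippery, with a small brass insert; nine of them start in the jar
- knob4_centre (a point): centre of a red ball knob, 25 mm ball, 12 g, slippery, with a small brass insert; nine of them start in the jar
- knob5_centre (a point): centre of a red ball knob, 25 mm ball, 12 g, slippery, with a small brass insert; nine of them start in the jar
- knob6_centre (a point): centre of a red ball knob, 25 mm ball, 12 g, slippery, with a small brass insert; nine of them start in the jar
- knob7_centre (a point): centre of a red ball knob, 25 mm ball, 12 g, slippery, with a small brass insert; nine of them start in the jar
- knob8_centre (a point): centre of a red ball knob, 25 mm ball, 12 g, slippery, with a small brass insert; nine of them start in the jar
- tray_a_mid (a point): open blue tray, 90 g (may be absent), 56 mm high; point: its centre, 28 mm up. x, its long axis, points to the end with two corners cut (45 degrees, 18 mm); z up. Upper body 112 x 64 mm, walls 2.5; inner floor 12 mm up. Its lowest 10 mm is a flared skirt, 124 x 76 mm, that drops over the tray or base below with 1.5 mm (lower edge 3.5) to spare; seated, it stands 47 mm above the one below
- tray_b_mid (a point): open blue tray, 90 g (may be absent), 56 mm high; point: its centre, 28 mm up. x, its long axis, points to the end with two corners cut (45 degrees, 18 mm); z up. Upper body 112 x 64 mm, walls 2.5; inner floor 12 mm up. Its lowest 10 mm is a flared skirt, 124 x 76 mm, that drops over the tray or base below with 1.5 mm (lower edge 3.5) to spare; seated, it stands 47 mm above the one below
- tray_c_mid (a point): open blue tray, 90 g (may be absent), 56 mm high; point: its centre, 28 mm up. x, its long axis, points to the end with two corners cut (45 degrees, 18 mm); z up. Upper body 112 x 64 mm, walls 2.5; inner floor 12 mm up. Its lowest 10 mm is a flared skirt, 124 x 76 mm, that drops over the tray or base below with 1.5 mm (lower edge 3.5) to spare; seated, it stands 47 mm above the one below
- lid_grip (a point): cream lid of the same outline and skirt as the trays (124 x 76 mm), 90 g; on top a grip bar 60 mm long (x) x 16 mm wide (y) x 24 mm high; this point is the middle of the bar, 24.5 mm above the underside of the skirt. x points to the end with the cut corners, z up. Seated on a tray its skirt's underside is 47 mm above the tray's underside
- base_top (a point): stacking base, fixed: dark steel plate 150 x 100 x 6 mm with a cream block 112 x 64 mm, 10 mm high on it, two corners of one end cut like the trays'. This point is the centre of the block's top, 16 mm above the bench; x points to the end with cut corners, z up. A tray seated on it has its underside 7 mm above the bench (its centre 19 mm above this point)
- base_nose (a point): middle of the cut-cornered end of the base's block, at its top
- meter_mid (a point): multimeter lying on the bench, dark green, 190 x 88 x 38 mm: leave it where it is
- spool_mid (a point): black and silver solder spool standing on the bench, 64 mm across, 54 mm high: leave it where it is
- driver_grip (a point): yellow screwdriver, 190 mm, lying on the bench: leave it where it is
Things that resemble listed ones, but are neither listed nor needed, are in the scene too. Of the things that look like the part that bears lid_grip, the larger one is meant.

How it is judged:
By the outcome, as a careful person would: the job done as asked, in the order asked, and still so for the second after the job is handed in, with the robot touching nothing.
Of tray_a, tray_b, tray_c only 2 to 3 are there at a start; the rules pass over those that are not, and their reading is None.
At some moment in a run one of tray_a, tray_b, tray_c, lid may be knocked a few centimetres aside while the robot is not near it.
It also fails if it takes over 210 s, if anything falls off the work surface, if the arm or the gripper's body presses on something with over 40 N, if the wrist force passes 120 N, or if a joint passes its speed limit or range.

## Working session

There is one attempt and no reset: what is moved stays moved. The work goes in short steps, Python scripts to look and compute and a shell command to move; the robot and the scene stay as the last step left them, time stands still between calls to the robot, and variables do not carry over. Pictures are saved under pics/ and viewed, at most 14 in all, crops included, and the job is handed in when it is done.

```bash
mkdir -p pics
cat > h.py <<'E'
from workcell import *
import numpy as np, cv2
from scipy.spatial.transform import Rotation as R
def snap(cam,name=None):
    s=snapshot(cam)
    if name: cv2.imwrite(f'pics/{name}.png',s['image'][:,:,::-1])
    return s
def ray(s,u,v):
    p=np.array([(u-s['cx'])/s['fx'],(v-s['cy'])/s['fy']]);q=p.copy()
    for _ in range(20): q=p/(1+s['k1']*(q@q))
    M=np.array(s['world_from_camera']); return M[:3,3],M[:3,:3]@np.array([q[0],-q[1],-1])
def at(s,u,v,z):
    o,d=ray(s,u,v); return o+d*(z-o[2])/d[2]
def px(s,P):
    M=np.array(s['world_from_camera']); c=M[:3,:3].T@(np.array(P)-M[:3,3])
    q=np.array([c[0],-c[1]])/-c[2]; q=q*(1+s['k1']*(q@q)); return np.array([q[0]*s['fx']+s['cx'],q[1]*s['fy']+s['cy']])
E
python3 - <<'E'
from h import *
for c in ['scene','top']:
    s=snap(c,c); M=np.array(s['world_from_camera']); print(c,s['fx'],s['k1'],M.round(2).tolist())
    for l in ['scoop_grip','scoop_bowl','scoop_lip','rest_in','jar_mouth','knob0_centre','tray_a_mid','lid_grip','base_top','base_nose','meter_mid','spool_mid','driver_grip']:
        print(l,[(round(d['conf'],2),np.round(d['point']).tolist(),px(s,d['point']).round().tolist()) for d in place_of(c,l)][:9])
E
```

```text
scene 558.1364277568418 -0.15542784159023515 [[0.4, -0.58, 0.71, 1431.72], [0.92, 0.25, -0.32, -377.79], [0.01, 0.78, 0.63, 865.26], [0.0, 0.0, 0.0, 1.0]]
scoop_grip [(0.62, [476.0, 43.0, 92.0], [315.0, 209.0])]
scoop_bowl [(0.97, [591.0, 51.0, 3.0], [338.0, 267.0])]
scoop_lip [(0.64, [612.0, 51.0, 2.0], [342.0, 274.0])]
rest_in [(0.83, [589.0, 57.0, 3.0], [340.0, 266.0])]
jar_mouth [(0.88, [516.0, 242.0, 121.0], [399.0, 189.0])]
knob0_centre [(0.62, [775.0, -114.0, 26.0], [302.0, 340.0]), (0.6, [798.0, 82.0, 20.0], [396.0, 320.0])]
tray_a_mid []
lid_grip [(0.84, [342.0, 67.0, 23.0], [303.0, 200.0]), (0.64, [452.0, -56.0, 28.0], [272.0, 235.0])]
base_top [(0.72, [455.0, -239.0, 13.0], [199.0, 261.0])]
base_nose [(0.74, [510.0, -227.0, 15.0], [210.0, 274.0]), (0.24, [588.0, 51.0, 3.0], [338.0, 267.0])]
meter_mid [(0.55, [798.0, 83.0, 23.0], [396.0, 319.0])]
spool_mid [(0.66, [776.0, -116.0, 27.0], [302.0, 340.0])]
driver_grip []
top 463.21059051730276 -0.029727598883082417 [[0.02, 0.99, -0.15, 444.63], [-1.0, 0.02, 0.01, -12.31], [0.01, 0.15, 0.99, 1025.44], [0.0, 0.0, 0.0, 1.0]]
scoo
[... 445 characters left out ...]
, 3.0], [288.0, 241.0])]
tray_a_mid [(0.7, [615.0, 55.0, 2.0], [287.0, 230.0]), (0.62, [626.0, -189.0, 28.0], [398.0, 226.0])]
lid_grip [(0.73, [343.0, 64.0, 16.0], [278.0, 355.0]), (0.65, [567.0, -348.0, 28.0], [470.0, 254.0]), (0.63, [452.0, -55.0, 25.0], [335.0, 305.0])]
base_top [(0.73, [459.0, -241.0, 14.0], [420.0, 303.0])]
base_nose [(0.91, [510.0, -230.0, 17.0], [416.0, 280.0])]
meter_mid [(0.67, [743.0, -242.0, 11.0], [419.0, 177.0]), (0.6, [795.0, 78.0, 16.0], [279.0, 151.0]), (0.42, [612.0, 52.0, 1.0], [288.0, 232.0])]
spool_mid [(0.65, [776.0, -111.0, 27.0], [363.0, 160.0]), (0.24, [517.0, 242.0, 113.0], [187.0, 268.0])]
driver_grip [(0.72, [743.0, -241.0, 12.0], [419.0, 177.0])]
```

View pics/scene.png

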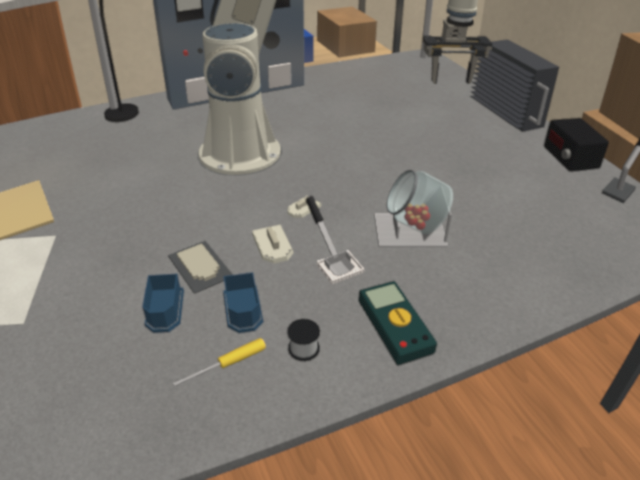

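View pics/top.png

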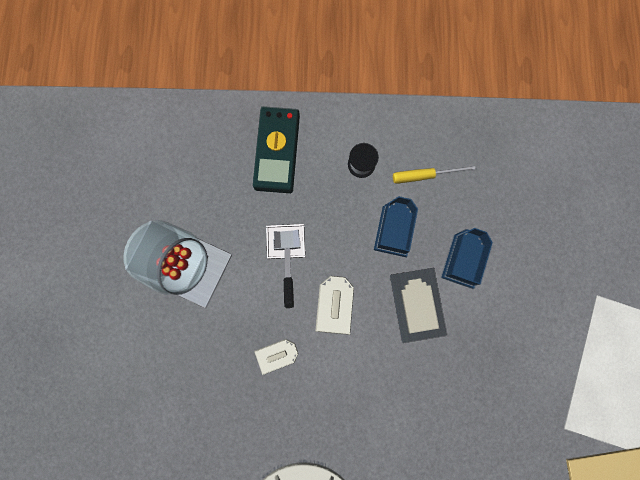

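Scene view: two blue trays at (163,302) and (242,302), the base at (200,262), the spool at (304,340), the meter at (396,320), the jar at (420,205) and the scoop in its dish at (338,265). Top view: trays at (398,226) and (467,257), base at (418,305).

Two things look like the lid: cream (335,305) and cream (276,357). The first is the larger, so it's the lid meant. I'll confirm in an enlarged crop, which also gives me the jar's direction.

Run:
```python
from h import *
a=cv2.imread('pics/top.png'); b=cv2.imread('pics/scene.png')
c1=cv2.resize(a[205:385,110:370],None,fx=3,fy=3,interpolation=cv2.INTER_CUBIC)
cv2.imwrite('pics/c1.png',c1)
```

```text
(no output)
```

View pics/c1.png

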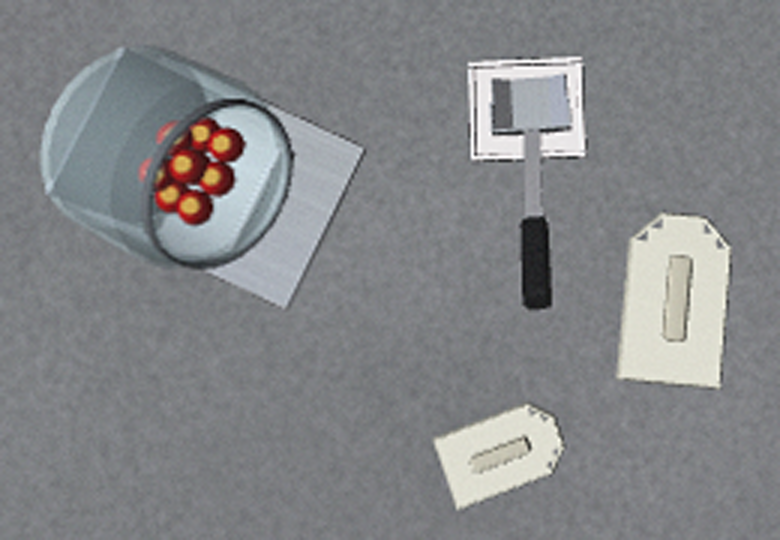

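The crop confirms the choice: the lid at crop (675,300) is about 112×64, and the small look-alike at (500,455) is clearly smaller. The jar's plate edge runs (365,150)→(287,306), so the scoop must head about 63° in yaw to enter. Next: yaws of everything, then the approach to the scoop.

```bash
cat >> h.py <<'E'
def pose():
    s=read_state(); return np.array(s['tcp_pos'],float),R.from_rotvec(s['orientation'])
def toolR(scoop_yaw,lean=0.):
    """tool with y along level y of a thing with yaw; z down; lean>0 turns about thing's +y (nose down)"""
    Y=R.from_euler('z',scoop_yaw); return Y*R.from_euler('y',lean)*R.from_euler('x',np.pi)
def delta(T,Rt):
    p,r=pose(); best=None
    for f in (0,np.pi):
        v=((Rt*R.from_euler('z',f))*r.inv()).as_rotvec()
        if best is None or np.linalg.norm(v)<np.linalg.norm(best): best=v
    print('shift m',((np.array(T)-p)/1000).round(4).tolist(),'turn',best.round(3).tolist(),'deg',round(np.degrees(np.linalg.norm(best)),1))
E
python3 - <<'E'
from h import *
st=read_state(); print({k:np.round(v,3).tolist() for k,v in st.items()}, R.from_rotvec(st['orientation']).as_matrix().round(3).tolist())
s=snap('top')
def c(x,y): return 110+x/3,205+y/3
print('grip',at(s,*c(537,262),100),'end',at(s,*c(538,303),125),'shank root',at(s,*c(532,135),32))
print('bowl edges',at(s,*c(492,78),28),at(s,*c(567,76),12), 'dish', at(s,*c(470,62),12),at(s,*c(584,57),12),at(s,*c(472,158),12),at(s,*c(585,158),12))
print('lid bar ends',at(s,*c(680,257),36),at(s,*c(677,340),36))
print('plate',at(s,*c(365,150),3),at(s,*c(287,306),3))
for l in ['tray_a_mid','lid_grip','base_top']:
    for d in masks_of('top',l):
        m=d['mask'].astype(np.uint8); n=m.sum()
        if n<100: continue
        r=cv2.minAreaRect(cv2.findNonZero(m)); print(l,round(d['conf'],2),n,np.round(cv2.boxPoints(r)).tolist())
T=[475-0,40,0]
E
```

```text
{'t': 1.4, 'joint_pos': [1.229, 0.353, 1.633, 0.0, 1.155, -0.002], 'joint_vel': [0.001, -0.0, 0.001, 0.0, 0.001, 0.001], 'effort': [-0.002, -59.374, -33.458, 0.07, 0.016, -0.0], 'tcp_pos': [208.298, 589.278, 302.704], 'orientation': [-0.531, -3.096, -0.0], 'wrist_force': [-0.09, 0.228, 0.093], 'moment': [0.003, -0.031, 0.008], 'grip_force': 0.0, 'width': 92.08} [[-0.943, 0.333, -0.0], [0.333, 0.943, 0.0], [0.0, 0.0, -1.0]]
grip [474.15682392  40.19998447 100.        ] end [447.23658793  37.31161139 125.        ] shank root [567.0838499   50.55883214  32.        ]
bowl edges [608.60633764  81.22991738  28.        ] [614.06634361  27.42186331  12.        ] dish [622.83586295  99.43502223  12.        ] [628.6322703   15.25527743  12.        ] [551.55160861  95.16427473  12.        ] [553.49719521  12.47576644  12.        ]
lid bar ends [481.99416561 -57.2942316   36.        ] [423.89375132 -56.18793839  36.        ]
plate [556.5643928  175.36704208   3.        ] [441.17605919 226.42537056   3.        ]
tray_a_mid 0.91 1908 [[373.0, 250.0], [385.0, 193.0], [420.0, 200.0], [408.0, 257.0]]
tray_a_mid 0.26 932 [[273.0, 230.0], [299.0, 230.0], [299.0, 307.0], [273.0, 307.0]]
lid_grip 0.85 1899 [[315.0, 332.0], [320.0, 274.0], [354.0, 277.0], [350.0, 335.0]]
lid_grip 0.63 980 [[252.0, 351.0], [291.0, 336.0], [301.0, 359.0], [262.0, 375.0]]
lid_grip 0.22 824 [[345.0, 174.0], [352.0, 140.0], [380.0, 146.0], [373.0, 180.0]]
base_top 0.84 3199 [[389.0, 274.0], [434.0, 265.0], [447.0, 335.0], [402.0, 344.0]]
```

Run:
```python
from h import *
import workcell; print([k for k in dir(workcell) if not k.startswith('_')], getattr(workcell,'tips_ahead',None))
delta([475,40.5,280],toolR(np.radians(5.5)))
Y=toolR(np.radians(5.5)); p,r=pose(); print((Y*r.inv()).as_rotvec())
```

```text
['MotionError', 'close_job', 'find_in', 'masks_of', 'place_of', 'read_state', 'snapshot', 'tips_ahead'] 88.1
shift m [0.2667, -0.5488, -0.0227] turn [0.0, -0.0, 0.436] deg 25.0
[-1.66790499e-05 -6.40233653e-05 -2.70584837e+00]
```

```bash
python3 -m handwheel '[[0.05,-0.2,0,0,0,-1,0.09],[0.1,-0.3,0,0,0,-1,0.09],[0.15,-0.4,0,0,0,-1,0.09],[0.2667,-0.5488,-0.0227,0,0,-1.3,0.09],[0.2667,-0.5488,-0.0227,0,0,-1.3,0.09],[0.2667,-0.5488,-0.0227,0,0,-1.3,0.09],[0.2667,-0.5488,-0.0227,0,0,-1.3,0.09],[0.2667,-0.5488,-0.0227,0,0,-1.3,0.09],[0.2667,-0.5488,-0.0227,0,0,-1.3,0.09],[0.2667,-0.5488,-0.0227,0,0,-1.3,0.09]]'
python3 - <<'E'
from h import *
delta([475,40.5,280],toolR(np.radians(5.5)))
E
```

```text
t: 2.6
tcp_pos: [422.2, 137.6, 285.9]
orientation: [2.3, 2.139, 0.002]
wrist_force: [0.4, 0.6, -0.3]
width: 90.2
grip_force: 0.0
shift m [0.0528, -0.0971, -0.0059] turn [0.0, 0.001, -1.402] deg 80.4
```

```bash
python3 -m handwheel '[[0.0528,-0.0971,-0.006,0,0,-1.402,0.09],[0.0528,-0.0971,-0.006,0,0,-1.402,0.09],[0.0528,-0.0971,-0.006,0,0,-1.402,0.09],[0.0528,-0.0971,-0.006,0,0,-1.402,0.09],[0.0528,-0.0971,-0.006,0,0,-1.402,0.09],[0.0528,-0.0971,-0.006,0,0,-1.402,0.09],[0.0528,-0.0971,-0.006,0,0,-1.402,0.09],[0.0528,-0.0971,-0.006,0,0,-1.402,0.09],[0.0528,-0.0971,-0.006,0,0,-1.402,0.09],[0.0528,-0.0971,-0.006,0,0,-1.402,0.09]]'
python3 - <<'E'
from h import *
print(np.round(read_state()['joint_pos'],2))
s=snap('wrist','w1')
for l in ['scoop_grip','scoop_bowl','rest_in']:
    print(l,[(round(d['conf'],2),np.round(d['point'],1).tolist(),px(s,d['point']).round().tolist()) for d in place_of('wrist',l)][:3])
E
```

```text
t: 3.6
tcp_pos: [474.4, 42.4, 279.6]
orientation: [-3.138, -0.148, -0.0]
wrist_force: [0.5, 0.3, 0.8]
width: 89.9
grip_force: 0.0
[0.09 0.15 1.97 0.   1.03 1.56]
scoop_grip [(0.78, [479.3, 40.5, 92.5], [326.0, 234.0]), (0.37, [592.6, 55.2, 4.4], [320.0, 75.0])]
scoop_bowl [(0.81, [592.7, 54.1, 6.2], [321.0, 75.0]), (0.69, [455.9, -56.1, 24.2], [430.0, 249.0])]
rest_in []
```

View pics/w1.png

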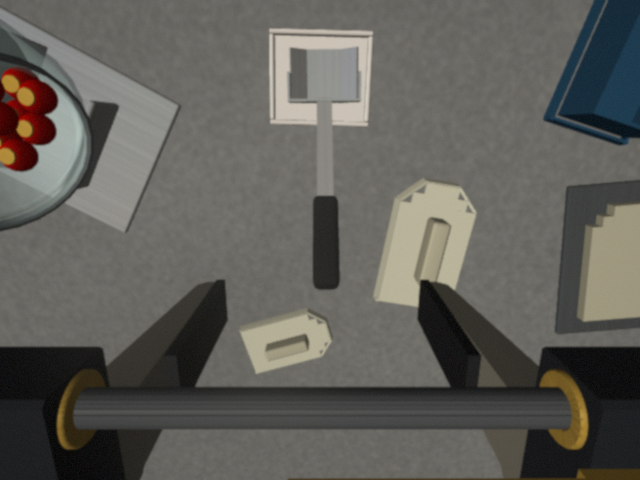

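The wrist view shows the scoop's grip centred between the fingers at (326,240), with the handle vertical, so the yaw is right. Descending.

```bash
python3 -m handwheel '[[0.001,0.0005,-0.04,0,0,0,0.09],[0.001,0.0005,-0.08,0,0,0,0.09],[0.001,0.0005,-0.1,0,0,0,0.06],[0.001,0.0005,-0.1185,0,0,0,0.05],[0.001,0.0005,-0.1185,0,0,0,0.04],[0.001,0.0005,-0.1185,0,0,0,0.01],[0.001,0.0005,-0.1185,0,0,0,0.01],[0.001,0.0005,-0.1185,0,0,0,0.01],[0.001,0.0005,-0.1185,0,0,0,0.01],[0.001,0.0005,-0.1185,0,0,0,0.01]]' 60
python3 -m handwheel '[[0,0,0,0,0,0,0.01],[0,0,0,0,0,0,0.01],[0,0,0,0,0,0,0.01]]' 60
python3 - <<'E'
from h import *
print({k:np.round(read_state()[k],2) for k in ('tcp_pos','orientation','width','grip_force','wrist_force','moment')})
E
```

```text
t: 4.8
tcp_pos: [475.5, 42.9, 161.5]
orientation: [-3.138, -0.157, -0.001]
wrist_force: [-0.4, 0.0, 0.1]
width: 28.3
grip_force: 0.0
t: 5.1
tcp_pos: [475.4, 43.0, 161.1]
orientation: [-3.138, -0.157, -0.0]
wrist_force: [-0.4, 0.2, 2.0]
width: 17.5
grip_force: 59.9
{'tcp_pos': array([475.36,  42.99, 161.11]), 'orientation': array([-3.14, -0.16, -0.  ]), 'width': np.float64(17.47), 'grip_force': np.float64(59.95), 'wrist_force': array([-0.4 ,  0.17,  2.03]), 'moment': array([0.17, 0.21, 0.09])}
```

```bash
cat >> h.py <<'E'
OFF=np.array([-118.,0,157.5])
JM=np.array([516.5,242,118.]); JY=np.radians(65)
def jaxes(): 
    h=np.array([-np.cos(JY),-np.sin(JY),0]); c,s=np.cos(np.pi/6),.5
    return h*c+[0,0,s], -h*s+[0,0,c]
def scoop(B,yaw,lean):
    S=R.from_euler('z',yaw)*R.from_euler('y',lean); return np.array(B)+S.apply(OFF), toolR(yaw,lean)
def jscoop(u,x,rel,what='B'):
    """bowl underside centre (or lip) at jar coords u (0=jar floor), x ; rel deg lip-down relative to the jar's wall"""
    a,xj=jaxes(); l=np.radians(30+rel)
    P=JM+(u-100)*a+x*xj; S=R.from_euler('z',JY)*R.from_euler('y',l)
    if what=='lip': P=P-S.apply([21,0,0])
    return scoop(P,JY,l)
E
python3 -m handwheel '[[0,0,0.04,0,0,0,0.01],[0,0,0.08,0,0,0,0.01],[0,0,0.13,0,0,0,0.01],[0,0,0.13,0,0,0,0.01],[0,0,0.13,0,0,0,0.01]]'
python3 - <<'E'
from h import *
print(read_state()['width'],read_state()['wrist_force'])
delta(*jscoop(125,-42,0,'lip'))
s=snap('scene')
for l in ['scoop_grip','scoop_bowl','scoop_lip','jar_mouth']:
    print(l,[(round(d['conf'],2),np.round(d['point'],1).tolist()) for d in place_of('scene',l)][:3])
s=snap('top')
for l in ['scoop_grip','scoop_bowl','scoop_lip','jar_mouth']:
    print(l,[(round(d['conf'],2),np.round(d['point'],1).tolist()) for d in place_of('top',l)][:3])
p,r=pose(); print('model bowl',p-R.from_euler('z',np.radians(5.7)).apply(OFF))
E
```

```text
t: 5.6
tcp_pos: [475.5, 42.9, 291.6]
orientation: [-3.138, -0.157, -0.003]
wrist_force: [-0.0, 0.4, -2.7]
width: 17.5
grip_force: 60.0
17.507163884676125 [-0.01692985  0.40420987 -2.65644325]
shift m [0.0054, 0.1227, 0.0085] turn [-0.318, 0.448, 1.01] deg 65.9
scoop_grip [(0.63, [475.4, 45.8, 224.6])]
scoop_bowl [(0.62, [590.0, 55.7, 132.8])]
scoop_lip [(0.87, [611.5, 54.3, 138.1])]
jar_mouth [(0.79, [518.6, 242.8, 119.6]), (0.67, [611.9, 57.7, 133.0])]
scoop_grip []
scoop_bowl [(0.52, [587.1, 57.0, 128.9])]
scoop_lip [(0.7, [527.2, 266.9, 42.3]), (0.68, [609.6, 54.4, 127.6])]
jar_mouth [(0.86, [516.2, 243.5, 114.0])]
model bowl [592.62145698  54.60295766 133.01855736]
```

```bash
python3 -m handwheel '[[0,0,0.0085,-0.318,0.448,1.01,0.01],[0,0,0.0085,-0.318,0.448,1.01,0.01],[0,0,0.0085,-0.318,0.448,1.01,0.01],[0,0,0.0085,-0.318,0.448,1.01,0.01],[0,0,0.0085,-0.318,0.448,1.01,0.01],[0,0,0.0085,-0.318,0.448,1.01,0.01],[0,0,0.0085,-0.318,0.448,1.01,0.01],[0,0.04,0.0085,-0.318,0.448,1.01,0.01],[0.003,0.08,0.0085,-0.318,0.448,1.01,0.01],[0.005,0.1,0.0085,-0.318,0.448,1.01,0.01]]'
python3 - <<'E'
from h import *
delta(*jscoop(125,-42,0,'lip'));print(read_state()['joint_pos'])
a=snap('wrist')
for l in ['jar_mouth','scoop_bowl','scoop_lip']:print(l,[(round(d['conf'],2),np.round(d['point'],1).tolist()) for d in place_of('wrist',l)][:2])
b=snap('scene')['image'][130:280,280:480]
b=cv2.resize(b,(480,360),interpolation=cv2.INTER_CUBIC); w=cv2.resize(a['image'],(320,240))
o=np.zeros((360,800,3),np.uint8); o[:,:480]=b; o[:240,480:]=w; cv2.imwrite('pics/j1.png',o[:,:,::-1])
E
```

```text
t: 7.1
tcp_pos: [480.6, 145.7, 299.1]
orientation: [2.353, 1.502, -0.631]
wrist_force: [0.4, -0.9, -1.8]
width: 17.7
grip_force: 60.0
shift m [0.0002, 0.0199, 0.0009] turn [0.001, -0.0, -0.002] deg 0.1
[ 0.46117291  0.35691493  1.7238744  -0.31926538  1.48925435  0.99161197]
jar_mouth []
scoop_bowl [(0.92, [487.5, 169.6, 103.8])]
scoop_lip [(0.73, [498.4, 183.3, 89.1])]
```

View pics/j1.png

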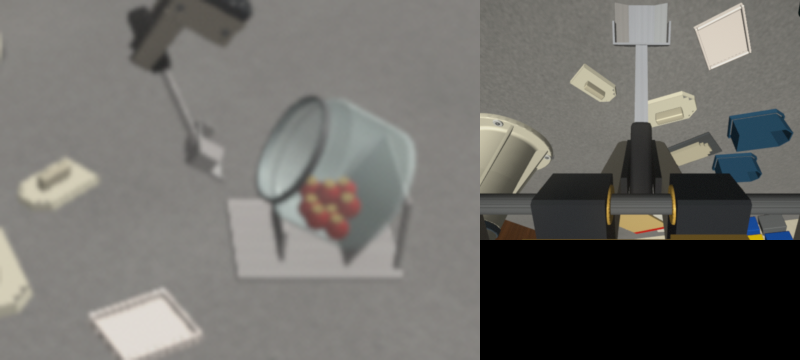

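The composite shows the scoop in front of the jar, with the lip lower-left of the mouth at (205,160), and the knobs at (330,205) in the low corner by the jar floor. Entering in stages.

Run:
```python
from h import *
for a in [(125,-42,0),(90,-42,0),(62,-52,10),(42,-56,12),(22,-57.5,5),(8,-58,2),]:
    print(a); delta(*jscoop(*a,'lip'))
```

```text
(125, -42, 0)
shift m [0.0006, 0.0236, 0.0006] turn [0.002, -0.001, 0.0] deg 0.2
(90, -42, 0)
shift m [0.0134, 0.051, -0.0169] turn [0.002, -0.001, 0.0] deg 0.2
(62, -52, 10)
shift m [0.0369, 0.1015, -0.0355] turn [-0.156, 0.073, 0.0] deg 9.8
(42, -56, 12)
shift m [0.0465, 0.122, -0.0489] turn [-0.187, 0.087, 0.0] deg 11.8
(22, -57.5, 5)
shift m [0.0427, 0.1138, -0.0615] turn [-0.077, 0.036, 0.0] deg 4.8
(8, -58, 2)
shift m [0.0431, 0.1147, -0.0704] turn [-0.029, 0.014, 0.0] deg 1.8
```

```bash
python3 -m handwheel '[[0.0006,0.0236,0.0006,0,0,0,0.01],[0.0134,0.051,-0.0169,0,0,0,0.01],[0.0134,0.051,-0.0169,0,0,0,0.01],[0.025,0.076,-0.026,-0.08,0.036,0,0.01],[0.0369,0.1015,-0.0355,-0.156,0.073,0,0.01],[0.0369,0.1015,-0.0355,-0.156,0.073,0,0.01],[0.0369,0.1015,-0.0355,-0.156,0.073,0,0.01]]'
python3 - <<'E'
from h import *
print(read_state()['width'])
for a in [(62,-52,10),(42,-56,12),(22,-57.5,5),(8,-58,2),]:
    print(a); delta(*jscoop(*a,'lip'))
E
```

```text
t: 8.05
tcp_pos: [517.4, 243.5, 263.3]
orientation: [2.235, 1.424, -0.815]
wrist_force: [1.1, 0.2, -1.4]
width: 17.9
grip_force: 60.0
17.88591356121328
(62, -52, 10)
shift m [-0.0002, -0.0, 0.0006] turn [0.0, -0.001, 0.0] deg 0.1
(42, -56, 12)
shift m [0.0093, 0.0205, -0.0128] turn [-0.031, 0.014, 0.0] deg 2.0
(22, -57.5, 5)
shift m [0.0055, 0.0123, -0.0254] turn [0.079, -0.038, 0.0] deg 5.0
(8, -58, 2)
shift m [0.0059, 0.0132, -0.0343] turn [0.127, -0.06, 0.0] deg 8.0
```

No contact so far (force about 1.5 N). Pushing on with small rows.

```bash
python3 -m handwheel '[[0.0045,0.01,-0.006,-0.015,0.007,0,0.01],[0.0093,0.0205,-0.0128,-0.031,0.014,0,0.01],[0.008,0.018,-0.016,0,0,0,0.01],[0.007,0.015,-0.021,0.04,-0.019,0,0.01],[0.0055,0.0123,-0.0254,0.079,-0.038,0,0.01],[0.0055,0.0123,-0.0254,0.079,-0.038,0,0.01]]'
python3 - <<'E'
from h import *
print(read_state()['width'],read_state()['wrist_force'],read_state()['moment'])
b=snap('scene')['image'][130:280,330:480]
a=snap('top')['image'][205:305,110:240]
o=np.hstack([cv2.resize(b,(400,400),interpolation=cv2.INTER_CUBIC),cv2.resize(a,(400,400),interpolation=cv2.INTER_CUBIC)]); cv2.imwrite('pics/j2.png',o[:,:,::-1])
for a in [(22,-57.5,5),(8,-58,2),(4,-58,1)]:
    print(a); delta(*jscoop(*a,'lip'))
E
```

```text
t: 8.65
tcp_pos: [522.4, 256.1, 238.8]
orientation: [2.297, 1.462, -0.723]
wrist_force: [-0.6, -0.0, -2.3]
width: 17.5
grip_force: 60.0
17.540354704165846 [-0.60513649 -0.04501441 -2.34685988] [ 0.19631393  0.10602239 -0.06587499]
(22, -57.5, 5)
shift m [0.0002, -0.0008, -0.0011] turn [0.001, 0.001, 0.0] deg 0.1
(8, -58, 2)
shift m [0.0006, 0.0001, -0.01] turn [0.048, -0.021, 0.0] deg 3.0
(4, -58, 1)
shift m [0.0005, -0.0, -0.0126] turn [0.064, -0.029, 0.0] deg 4.0
```

View pics/j2.png

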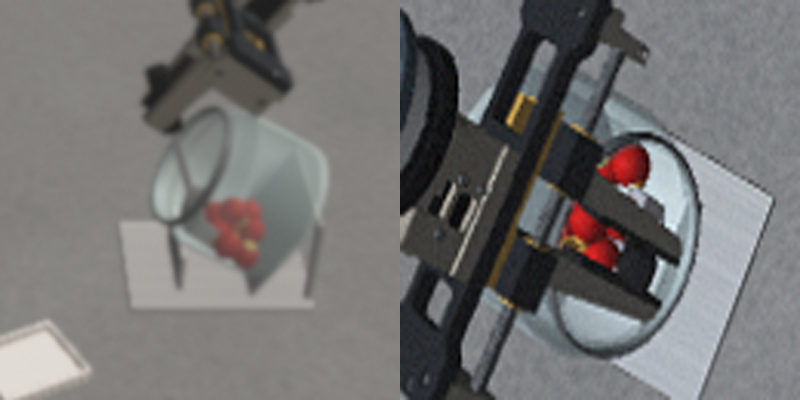

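The knobs have shifted and gathered round the bowl at scene crop (235,230); the gripper is outside the rim. Pushing to the floor, then tilting lip-up.

```bash
python3 -m handwheel '[[0.0003,0,-0.005,0.024,-0.01,0,0.01],[0.0006,0.0001,-0.01,0.048,-0.021,0,0.01],[0.0006,0.0001,-0.011,0.055,-0.025,0,0.01],[0.0006,0.0001,-0.011,0.055,-0.025,0,0.01]]'
python3 - <<'E'
from h import *
print(read_state()['wrist_force'])
for a in [(28,-54,-10),(30,-48,-20),(31,-41,-30),(32,-35,-40),(34,-29,-48)]:
    print(a); delta(*jscoop(*a))
E
```

```text
t: 9.15
tcp_pos: [523.1, 256.5, 227.7]
orientation: [2.336, 1.488, -0.662]
wrist_force: [-1.2, -2.9, -1.8]
width: 17.8
grip_force: 60.0
[-1.18671802 -2.91719328 -1.76501356]
(28, -54, -10)
shift m [-0.0158, -0.0341, -0.0041] turn [0.184, -0.086, 0.0] deg 11.6
(30, -48, -20)
shift m [-0.0287, -0.0619, -0.0107] turn [0.342, -0.16, 0.0] deg 21.6
(31, -41, -30)
shift m [-0.0399, -0.0859, -0.0222] turn [0.5, -0.233, 0.0] deg 31.6
(32, -35, -40)
shift m [-0.0498, -0.1071, -0.0394] turn [0.658, -0.307, 0.0] deg 41.6
(34, -29, -48)
shift m [-0.0566, -0.1217, -0.0545] turn [0.785, -0.366, 0.0] deg 49.6
```

```bash
python3 -m handwheel '[[-0.008,-0.017,-0.002,0.092,-0.043,0,0.01],[-0.0158,-0.0341,-0.0041,0.184,-0.086,0,0.01],[-0.022,-0.048,-0.007,0.263,-0.123,0,0.01],[-0.0287,-0.0619,-0.0107,0.342,-0.16,0,0.01],[-0.034,-0.074,-0.016,0.42,-0.197,0,0.01],[-0.0399,-0.0859,-0.0222,0.5,-0.233,0,0.01],[-0.045,-0.097,-0.031,0.58,-0.27,0,0.01],[-0.0498,-0.1071,-0.0394,0.658,-0.307,0,0.01],[-0.0566,-0.1217,-0.0545,0.785,-0.366,0,0.01],[-0.0566,-0.1217,-0.0545,0.785,-0.366,0,0.01]]'
python3 - <<'E'
from h import *
print(read_state()['wrist_force'])
b=snap('scene')['image'][130:280,330:480]
a=snap('top')['image'][205:305,110:240]
o=np.hstack([cv2.resize(b,(400,400),interpolation=cv2.INTER_CUBIC),cv2.resize(a,(400,400),interpolation=cv2.INTER_CUBIC)]); cv2.imwrite('pics/j3.png',o[:,:,::-1])
for a in [(34,-29,-48),(80,-28,-48),(190,-24,-48)]:
    print(a); delta(*jscoop(*a))
E
```

```text
t: 10.15
tcp_pos: [466.1, 134.2, 172.6]
orientation: [-2.483, -1.581, -0.399]
wrist_force: [-0.8, -2.2, -1.9]
width: 17.7
grip_force: 60.0
[-0.78398532 -2.15309127 -1.89984582]
(34, -29, -48)
shift m [0.0005, 0.0008, 0.0007] turn [-0.002, -0.001, 0.002] deg 0.2
(80, -28, -48)
shift m [-0.0161, -0.0348, 0.0246] turn [-0.002, -0.001, 0.002] deg 0.2
(190, -24, -48)
shift m [-0.0555, -0.1193, 0.083] turn [-0.002, -0.001, 0.002] deg 0.2
```

View pics/j3.png

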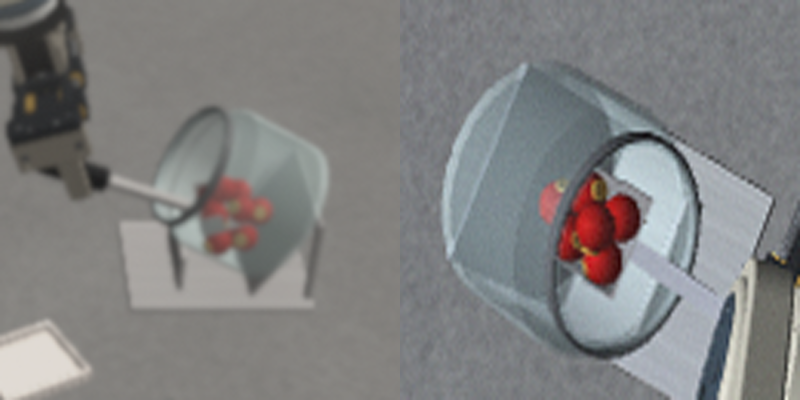

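About six knobs are heaped on the bowl (top crop (600,230)). I'll level it briefly so the loose ones drop back in, then withdraw.

Run:
```python
from h import *
for a in [(40,-32,-28),(42,-28,-48)]:
    print(a); delta(*jscoop(*a))
```

```text
(40, -32, -28)
shift m [0.0182, 0.0387, 0.0493] turn [-0.318, 0.147, 0.002] deg 20.1
(42, -28, -48)
shift m [-0.0022, -0.005, 0.0056] turn [-0.002, -0.001, 0.002] deg 0.2
```

```bash
python3 -m handwheel '[[0.009,0.019,0.025,-0.16,0.074,0,0.01],[0.0182,0.0387,0.0493,-0.318,0.147,0,0.01],[0.0182,0.0387,0.0493,-0.318,0.147,0,0.01],[0.0182,0.0387,0.0493,-0.318,0.147,0,0.01],[0.009,0.019,0.025,-0.16,0.074,0,0.01],[-0.0022,-0.005,0.0056,0,0,0,0.01],[-0.0022,-0.005,0.0056,0,0,0,0.01],[-0.0022,-0.005,0.0056,0,0,0,0.01],[-0.008,-0.017,0.013,0,0,0,0.01],[-0.0161,-0.0348,0.0246,0,0,0,0.01]]'
python3 - <<'E'
from h import *
print(read_state()['wrist_force'])
b=snap('scene')['image'][130:280,330:480]
a=snap('top')['image'][205:305,110:240]
o=np.hstack([cv2.resize(b,(400,400),interpolation=cv2.INTER_CUBIC),cv2.resize(a,(400,400),interpolation=cv2.INTER_CUBIC)]); cv2.imwrite('pics/j4.png',o[:,:,::-1])
for a in [(80,-28,-48),(190,-24,-48)]:
    print(a); delta(*jscoop(*a))
E
```

```text
t: 11.25
tcp_pos: [450.8, 100.1, 198.2]
orientation: [-2.485, -1.584, -0.394]
wrist_force: [0.1, 0.4, -2.1]
width: 17.6
grip_force: 60.0
[ 0.06594457  0.41636397 -2.07408011]
(80, -28, -48)
shift m [-0.0011, -0.0001, -0.0024] turn [-0.0, 0.003, 0.001] deg 0.2
(190, -24, -48)
shift m [-0.0405, -0.0846, 0.0561] turn [-0.0, 0.003, 0.001] deg 0.2
```

View pics/j4.png

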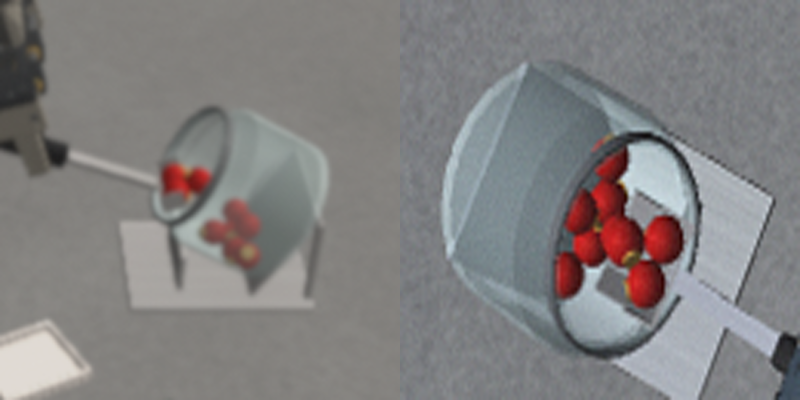

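Three knobs sit in the bowl now (top crop (620,235), (645,285), (662,240)) and the rest have dropped back. Withdrawing gently.

```bash
python3 -m handwheel '[[-0.003,-0.007,0.005,0,0,0,0.01],[-0.008,-0.017,0.012,0,0,0,0.01],[-0.013,-0.028,0.019,0,0,0,0.01],[-0.018,-0.038,0.026,0,0,0,0.01],[-0.023,-0.048,0.033,0,0,0,0.01],[-0.028,-0.059,0.04,0,0,0,0.01],[-0.033,-0.07,0.047,0,0,0,0.01],[-0.038,-0.08,0.055,0,0,0,0.01],[-0.04,-0.085,0.07,0,0,0,0.01],[-0.04,-0.085,0.08,0,0,0,0.01]]'
python3 - <<'E'
from h import *
print(read_state()['wrist_force'])
t=snap('top'); 
for l in ['tray_a_mid','tray_b_mid']:
  for c in ['top','scene']:
    if c=='scene' and l=='tray_a_mid': s=snap('scene')
    print(c,l,[(round(d['conf'],2),np.round(d['point'],1).tolist()) for d in place_of(c,l)][:4])
    for d in masks_of(c,l):
        m=d['mask'].astype(np.uint8)
        if m.sum()>500: print(round(d['conf'],2),m.sum(),np.round(cv2.boxPoints(cv2.minAreaRect(cv2.findNonZero(m)))).tolist())
o=cv2.resize(t['image'][180:340,240:510],(800,474),interpolation=cv2.INTER_CUBIC); cv2.imwrite('pics/j5.png',o[:,:,::-1])
E
```

```text
t: 12.35
tcp_pos: [410.5, 14.3, 278.8]
orientation: [-2.486, -1.582, -0.397]
wrist_force: [0.5, 0.6, -1.3]
width: 17.6
grip_force: 60.0
[ 0.53975401  0.58629443 -1.31258023]
top tray_a_mid [(0.73, [626.9, -189.6, 31.0]), (0.64, [793.1, 81.4, 17.5])]
0.7 1909 [[373.0, 250.0], [385.0, 193.0], [420.0, 200.0], [408.0, 258.0]]
scene tray_a_mid [(0.62, [630.6, -191.3, 29.9])]
0.63 1905 [[219.0, 277.0], [254.0, 271.0], [264.0, 329.0], [229.0, 335.0]]
top tray_b_mid []
scene tray_b_mid [(0.4, [482.2, 165.4, 184.1])]
0.25 1850 [[168.0, 256.0], [202.0, 232.0], [231.0, 273.0], [197.0, 297.0]]
```

View pics/j5.png

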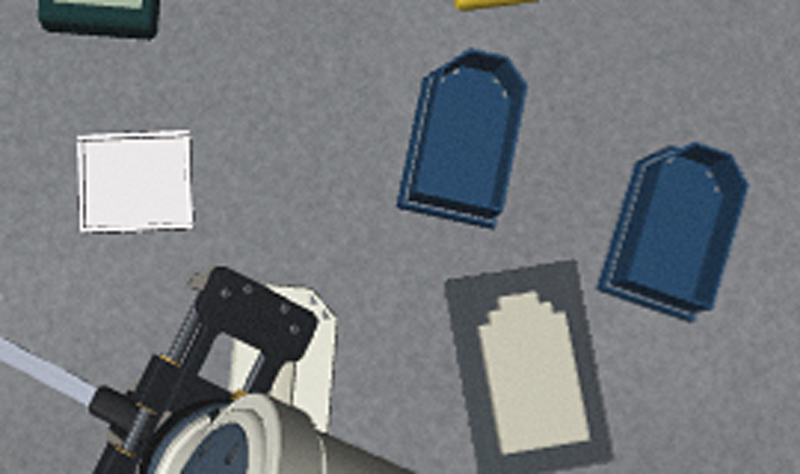

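The scoop is clear of the jar. Trays are at crop (462,140) and (675,230) and the empty dish at (135,180); no knob is loose on the bench. Next: fit the tray, lid and base poses to their silhouettes.

```bash
cat >> h.py <<'E'
from scipy.optimize import minimize
def hexa(L,W,c=18): 
    l,w=L/2,W/2; return np.array([[-l,-w],[l-c,-w],[l,-w+c],[l,w-c],[l-c,w],[-l,w]])
def prism(kind):
    if kind=='tray': return [(hexa(124,76),0),(hexa(124,76),10),(hexa(112,64),56)]
    if kind=='lid': return [(hexa(124,76),0),(hexa(124,76),12)]
    if kind=='base': return [(hexa(112,64),6),(hexa(112,64),16)]
def sil(s,kind,q,z0=0,k=4):
    c,n=np.cos(q[2]),np.sin(q[2]); P=[]
    for h,z in prism(kind):
        for a,b in h: P.append(px(s,[q[0]+c*a-n*b,q[1]+n*a+c*b,z+z0]))
    m=np.zeros((480*k,640*k),np.uint8)
    cv2.fillConvexPoly(m,cv2.convexHull(np.round((np.array(P)+.5)*k).astype(np.int32)),1); return m
def cmask(s,kind):
    hsv=cv2.cvtColor(s['image'],cv2.COLOR_RGB2HSV)
    if kind=='tray': return cv2.inRange(hsv,(95,110,30),(125,255,255))
    return cv2.inRange(hsv,(15,18,120),(40,110,255))
def fit(s,kind,g,z0=0,k=4):
    m=cv2.resize((cmask(s,kind)>0).astype(np.uint8),None,fx=k,fy=k,interpolation=cv2.INTER_NEAREST)
    u,v=px(s,[g[0],g[1],20+z0]); r=60
    w=np.zeros_like(m); w[max(0,int(k*(v-r))):int(k*(v+r)),max(0,int(k*(u-r))):int(k*(u+r))]=1; m=m*w
    n,lab=cv2.connectedComponents(m); l=lab[int(k*v)-12:int(k*v)+13,int(k*u)-12:int(k*u)+13]; l=l[l>0]
    m=(lab==np.bincount(l).argmax()).astype(np.uint8)
    cs,_=cv2.findContours(m,cv2.RETR_EXTERNAL,cv2.CHAIN_APPROX_NONE); m=np.zeros_like(m)
    hull=cv2.convexHull(max(cs,key=cv2.contourArea)); cv2.fillConvexPoly(m,hull,1)
    f=lambda q:1-(np.logical_and(a:=sil(s,kind,q,z0,k),m).sum())/np.logical_or(a,m).sum()
    best=min((minimize(f,np.array([g[0],g[1],g[2]+d]),method='Nelder-Mead',options=dict(initial_simplex=np.array([g[0],g[1],g[2]+d])+np.array([[0,0,0],[8,0,0],[0,8,0],[0,0,.15]]),maxfev=120)) for d in (0,.2)),key=lambda r:r.fun)
    return best.x.round(1).tolist()[:2]+[round(np.degrees(best.x[2]),1)],round(1-best.fun,3)
E
python3 - <<'E'
from h import *
t=snap('top'); s=snap('scene')
for n,k,g in [('t1','tray',(627,-190,-.2)),('t2','tray',(567,-348,-.25)),('base','base',(457,-240,.15)),('lid','lid',(453,-56,0))]:
    for c,im in (('top',t),('scene',s)):
        try: print(n,c,fit(im,k,g))
        except Exception as e: print(n,c,e)
print(cv2.countNonZero(cmask(t,'tray')))
E
```

```text
t1 top ([629.9, -188.0, np.float64(-12.3)], np.float64(0.977))
t1 scene ([612.7, -182.5, np.float64(-13.2)], np.float64(0.727))
t2 top ([565.6, -345.0, np.float64(-18.1)], np.float64(0.974))
t2 scene ([546.2, -344.8, np.float64(-8.5)], np.float64(0.763))
base top ([456.8, -237.6, np.float64(10.6)], np.float64(0.978))
base scene ([453.8, -238.7, np.float64(10.5)], np.float64(0.962))
lid top ([490.9, -48.1, np.float64(3.2)], np.float64(0.055))
lid scene ([454.4, -57.8, np.float64(-4.8)], np.float64(0.956))
3619
```

```bash
cat >> h.py <<'E'
def tip(tr,lean,dx=-25,z=66,yaw=None):
    x,y,a=tr; a=np.radians(a); yaw=a if yaw is None else yaw; l=np.radians(lean)
    lip=np.array([x+dx*np.cos(a),y+dx*np.sin(a),z]); S=R.from_euler('z',yaw)*R.from_euler('y',l)
    return scoop(lip-S.apply([21,0,0]),yaw,l)
T1=(630,-188,-12.3); T2=(566,-345,-18.1)
E
python3 - <<'E'
from h import *
t=snap('top')
d=[a for a in [(-15,-25,110)]]
p,r=pose()
print('yaw turn only'); delta(p+[0,0,30],toolR(np.radians(-12.3),np.radians(-15)))
delta(*tip(T1,-15,-25,100))
E
```

```text
yaw turn only
shift m [0.0, 0.0, 0.03] turn [-0.026, 0.053, -1.349] deg 77.4
shift m [0.024, -0.1608, -0.0613] turn [-0.026, 0.053, -1.349] deg 77.4
```

```bash
python3 -m handwheel '[[0.001,-0.005,0,-0.001,0.002,-0.05,0.01],[0.002,-0.012,0,-0.003,0.006,-0.13,0.01],[0.004,-0.024,0,-0.004,0.009,-0.23,0.01],[0.006,-0.036,0,-0.006,0.013,-0.33,0.01],[0.008,-0.049,0,-0.008,0.017,-0.43,0.01],[0.01,-0.062,0,-0.01,0.021,-0.53,0.01],[0.012,-0.075,0,-0.012,0.025,-0.63,0.01],[0.013,-0.087,0,-0.014,0.029,-0.73,0.01],[0.015,-0.1,0,-0.016,0.033,-0.83,0.01],[0.017,-0.11,0,-0.018,0.037,-0.92,0.01]]'
python3 -m handwheel '[[0.001,-0.011,0,-0.002,0.004,-0.09,0.01],[0.003,-0.021,-0.01,-0.003,0.007,-0.18,0.01],[0.005,-0.032,-0.02,-0.005,0.01,-0.27,0.01],[0.006,-0.042,-0.035,-0.007,0.014,-0.35,0.01],[0.007,-0.048,-0.05,-0.008,0.016,-0.41,0.01],[0.007,-0.051,-0.061,-0.008,0.016,-0.429,0.01],[0.007,-0.051,-0.061,-0.008,0.016,-0.429,0.01]]'
python3 - <<'E'
from h import *
delta(*tip(T1,-15,-25,100))
delta(*tip(T1,-15,-25,68))
delta(*tip(T1,0,-25,68))
delta(*tip(T1,10,-25,68))
print([ (round(d['conf'],2),np.round(d['point']).tolist()) for d in (snap('top'),place_of('top','scoop_bowl'))[1]])
E
```

```text
t: 14.0
tcp_pos: [427.5, -95.2, 277.6]
orientation: [-3.058, -0.32, -0.425]
wrist_force: [-0.2, -0.2, -2.7]
width: 17.4
grip_force: 60.0
t: 14.7
tcp_pos: [433.7, -145.4, 215.2]
orientation: [3.072, -0.333, 0.399]
wrist_force: [0.0, 0.3, -2.2]
width: 17.6
grip_force: 60.0
shift m [0.0009, -0.0, 0.001] turn [-0.002, -0.003, 0.001] deg 0.2
shift m [0.0009, -0.0, -0.031] turn [-0.002, -0.003, 0.001] deg 0.2
shift m [0.0361, -0.0077, 0.0103] turn [0.054, 0.252, 0.001] deg 14.8
shift m [0.0649, -0.014, 0.0321] turn [0.091, 0.423, 0.001] deg 24.8
[(0.81, [579.0, -174.0, 90.0])]
```

```bash
python3 -m handwheel '[[0.001,0,-0.016,0,0,0,0.01],[0.001,0,-0.031,0,0,0,0.01],[0.017,-0.004,-0.012,0.027,0.126,0,0.01],[0.036,-0.008,0.01,0.054,0.252,0,0.01],[0.05,-0.011,0.021,0.072,0.337,0,0.01],[0.05,-0.011,0.021,0.072,0.337,0,0.01],[0.036,-0.008,0.01,0.054,0.252,0,0.01],[0.017,-0.004,-0.012,0.027,0.126,0,0.01],[0.001,0,-0.031,0,0,0,0.01],[0.001,0,-0.02,0,0,0,0.01]]'
python3 - <<'E'
from h import *
t=snap('top'); s=snap('scene')
hs=[]
for q in (t['image'][170:300,340:500],s['image'][200:350,130:310]): hs.append(cv2.resize(q,(400,330),interpolation=cv2.INTER_CUBIC))
cv2.imwrite('pics/t1.png',np.hstack(hs)[:,:,::-1])
E
```

```text
t: 15.8
tcp_pos: [425.2, -142.3, 190.7]
orientation: [3.073, -0.333, 0.395]
wrist_force: [-1.2, 1.1, -2.9]
width: 17.4
grip_force: 60.0
```

View pics/t1.png

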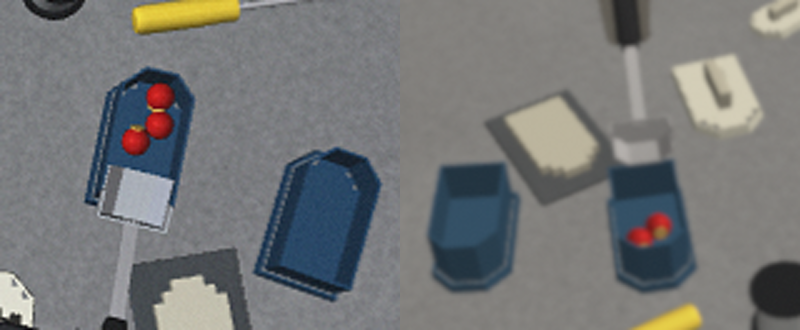

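All three knobs went into the first tray (crop (160,97), (160,125), (135,142)). A second scoop is needed for the other tray: raise and swing back to the jar.

```bash
python3 -m handwheel '[[0,0,0.03,0,0,0,0.01],[0,0,0.08,0,0,0,0.01],[-0.003,0.03,0.11,0.002,-0.003,0.1,0.01],[-0.006,0.06,0.11,0.003,-0.006,0.24,0.01],[-0.009,0.09,0.11,0.006,-0.011,0.38,0.01],[-0.012,0.11,0.11,0.008,-0.016,0.52,0.01],[-0.015,0.13,0.11,0.011,-0.021,0.66,0.01],[-0.018,0.14,0.11,0.014,-0.027,0.80,0.01],[-0.02,0.15,0.11,0.017,-0.033,0.94,0.01],[-0.02,0.155,0.11,0.02,-0.037,1.08,0.01]]'
python3 - <<'E'
from h import *
p,r=pose()
delta(p,toolR(JY,np.radians(30))); delta(*jscoop(125,-42,0,'lip'))
E
```

```text
t: 16.9
tcp_pos: [416.1, 9.8, 307.5]
orientation: [-2.703, -1.258, -0.41]
wrist_force: [-0.3, -0.1, -2.0]
width: 17.4
grip_force: 60.0
shift m [0.0, 0.0, 0.0] turn [-0.701, 0.442, 0.249] deg 49.6
shift m [0.0648, 0.1558, -0.0075] turn [-0.701, 0.442, 0.249] deg 49.6
```

```bash
python3 -m handwheel '[[0.005,0.01,0,-0.105,0.066,0.037,0.01],[0.012,0.03,0,-0.21,0.133,0.075,0.01],[0.02,0.05,0,-0.315,0.2,0.112,0.01],[0.03,0.07,0,-0.42,0.265,0.149,0.01],[0.04,0.09,0,-0.526,0.332,0.187,0.01],[0.05,0.12,-0.005,-0.63,0.398,0.224,0.01],[0.06,0.14,-0.0075,-0.701,0.442,0.249,0.01],[0.0648,0.1558,-0.0075,-0.701,0.442,0.249,0.01],[0.0648,0.1558,-0.0075,-0.701,0.442,0.249,0.01],[0.0648,0.1558,-0.0075,-0.701,0.442,0.249,0.01]]'
python3 - <<'E'
from h import *
print(read_state()['width'])
for a in [(125,-42,0),(90,-42,0),(62,-52,10),(42,-56,12),(22,-57.5,5),(7,-58,2),]:
    print(a); delta(*jscoop(*a,'lip'))
s=snap('scene')
for c in ['scoop_grip','scoop_bowl','scoop_lip']: print([(round(d['conf'],2),np.round(d['point'],1).tolist()) for d in place_of('scene',c)][:2])
S=R.from_euler('z',JY)*R.from_euler('y',np.pi/6);p,r=pose();B=p-S.apply(OFF);print(B,B+S.apply([-117,0,88.5]))
E
```

```text
t: 17.9
tcp_pos: [480.5, 164.8, 299.6]
orientation: [2.361, 1.49, -0.628]
wrist_force: [-0.4, 0.0, -2.7]
width: 17.6
grip_force: 60.0
17.560768946036998
(125, -42, 0)
shift m [0.0004, 0.0008, 0.0004] turn [0.001, 0.004, 0.007] deg 0.5
(90, -42, 0)
shift m [0.0132, 0.0283, -0.0171] turn [0.001, 0.004, 0.007] deg 0.5
(62, -52, 10)
shift m [0.0367, 0.0787, -0.0356] turn [-0.157, 0.078, 0.007] deg 10.1
(42, -56, 12)
shift m [0.0463, 0.0992, -0.049] turn [-0.189, 0.093, 0.007] deg 12.1
(22, -57.5, 5)
shift m [0.0425, 0.091, -0.0616] turn [-0.078, 0.041, 0.007] deg 5.1
(7, -58, 2)
shift m [0.0432, 0.0927, -0.0711] turn [-0.031, 0.019, 0.007] deg 2.1
[(0.71, [464.3, 133.7, 242.9])]
[(0.62, [486.7, 188.6, 102.7])]
[(0.72, [497.2, 198.1, 94.4]), (0.21, [485.8, 183.9, 102.3])]
[490.15394841 185.20531016 104.55143204] [466.03302285 133.47781838 239.69468028]
```

Grip still true. Same entry again, all in one go to the floor.

```bash
python3 -m handwheel '[[0.0132,0.0283,-0.0171,0,0.003,0.007,0.01],[0.0132,0.0283,-0.0171,0,0.003,0.007,0.01],[0.025,0.053,-0.026,-0.08,0.04,0.007,0.01],[0.0367,0.0787,-0.0356,-0.157,0.078,0.007,0.01],[0.0367,0.0787,-0.0356,-0.157,0.078,0.007,0.01],[0.0415,0.089,-0.042,-0.173,0.085,0.007,0.01],[0.0463,0.0992,-0.049,-0.189,0.093,0.007,0.01],[0.045,0.096,-0.053,-0.15,0.075,0.007,0.01],[0.044,0.094,-0.057,-0.115,0.058,0.007,0.01],[0.0425,0.091,-0.0616,-0.078,0.041,0.007,0.01]]'
python3 - <<'E'
from h import *
print(read_state()['wrist_force'])
for a in [(22,-57.5,5),(7,-58,2)]:
    print(a); delta(*jscoop(*a,'lip'))
for a in [(28,-54,-10),(30,-48,-20),(31,-41,-30),(32,-35,-40),(34,-29,-48)]:
    print(a); delta(*jscoop(*a))
E
```

```text
t: 19.1
tcp_pos: [523.0, 256.0, 237.6]
orientation: [2.296, 1.463, -0.726]
wrist_force: [-0.1, -1.0, -1.4]
width: 17.7
grip_force: 60.0
[-0.06953745 -0.99951877 -1.35201251]
(22, -57.5, 5)
shift m [-0.0, -0.0001, 0.0003] turn [0.0, -0.001, 0.0] deg 0.1
(7, -58, 2)
shift m [0.0008, 0.0015, -0.0091] turn [0.048, -0.023, 0.0] deg 3.0
(28, -54, -10)
shift m [-0.0156, -0.0336, -0.014] turn [0.238, -0.112, 0.0] deg 15.0
(30, -48, -20)
shift m [-0.0285, -0.0613, -0.0206] turn [0.396, -0.186, 0.0] deg 25.0
(31, -41, -30)
shift m [-0.0397, -0.0853, -0.0321] turn [0.554, -0.259, 0.0] deg 35.0
(32, -35, -40)
shift m [-0.0496, -0.1066, -0.0493] turn [0.712, -0.333, -0.0] deg 45.0
(34, -29, -48)
shift m [-0.0564, -0.1211, -0.0644] turn [0.839, -0.392, -0.0] deg 53.0
```

```bash
python3 -m handwheel '[[0.0004,0.0007,-0.005,0.024,-0.012,0,0.01],[0.0008,0.0015,-0.0095,0.048,-0.023,0,0.01],[0.0008,0.0015,-0.0105,0.055,-0.026,0,0.01],[0.0008,0.0015,-0.0105,0.055,-0.026,0,0.01],[-0.008,-0.016,-0.012,0.147,-0.07,0,0.01],[-0.0156,-0.0336,-0.014,0.238,-0.112,0,0.01],[-0.022,-0.047,-0.017,0.317,-0.149,0,0.01],[-0.0285,-0.0613,-0.0206,0.396,-0.186,0,0.01],[-0.034,-0.073,-0.026,0.475,-0.223,0,0.01],[-0.0397,-0.0853,-0.0321,0.554,-0.259,0,0.01]]'
python3 - <<'E'
from h import *
print(read_state()['wrist_force'])
for a in [(32,-35,-40),(34,-29,-48),(40,-32,-30),(80,-28,-48)]:
    print(a); delta(*jscoop(*a))
E
```

```text
t: 20.1
tcp_pos: [483.2, 170.4, 206.1]
orientation: [2.649, 1.689, 0.003]
wrist_force: [-0.1, -0.2, -2.7]
width: 17.1
grip_force: 60.0
[-0.13182641 -0.23858202 -2.71585745]
(32, -35, -40)
shift m [-0.0099, -0.021, -0.0178] turn [0.157, -0.072, -0.001] deg 9.9
(34, -29, -48)
shift m [-0.0167, -0.0355, -0.0329] turn [0.284, -0.131, -0.001] deg 17.9
(40, -32, -30)
shift m [-0.0014, -0.0027, 0.0117] turn [-0.001, 0.002, -0.001] deg 0.1
(80, -28, -48)
shift m [-0.0333, -0.0712, -0.009] turn [0.284, -0.131, -0.001] deg 17.9
```

```bash
python3 -m handwheel '[[-0.0014,-0.003,0.01,0,0,0,0.01],[-0.0014,-0.003,0.0117,0,0,0,0.01],[-0.01,-0.021,-0.01,0.157,-0.072,0,0.01],[-0.0167,-0.0355,-0.0329,0.284,-0.131,0,0.01],[-0.0167,-0.0355,-0.0329,0.284,-0.131,0,0.01],[-0.021,-0.045,-0.026,0.284,-0.131,0,0.01],[-0.027,-0.058,-0.018,0.284,-0.131,0,0.01],[-0.0333,-0.0712,-0.009,0.284,-0.131,0,0.01],[-0.0333,-0.0712,-0.009,0.284,-0.131,0,0.01]]'
python3 - <<'E'
from h import *
print(read_state()['wrist_force'])
b=snap('scene')['image'][130:280,330:480]
a=snap('top')['image'][205:305,110:240]
o=np.hstack([cv2.resize(b,(400,400),interpolation=cv2.INTER_CUBIC),cv2.resize(a,(400,400),interpolation=cv2.INTER_CUBIC)]); cv2.imwrite('pics/j6.png',o[:,:,::-1])
for a in [(80,-28,-48),(190,-24,-48)]:
    print(a); delta(*jscoop(*a))
E
```

```text
t: 21.0
tcp_pos: [450.8, 99.1, 198.8]
orientation: [-2.487, -1.587, -0.39]
wrist_force: [-0.3, 1.1, -2.1]
width: 17.8
grip_force: 60.0
[-0.34895386  1.11664078 -2.13211308]
(80, -28, -48)
shift m [-0.0011, -0.0006, -0.0007] turn [0.003, -0.001, -0.001] deg 0.2
(190, -24, -48)
shift m [-0.0405, -0.0852, 0.0578] turn [0.003, -0.001, -0.001] deg 0.2
```

View pics/j6.png

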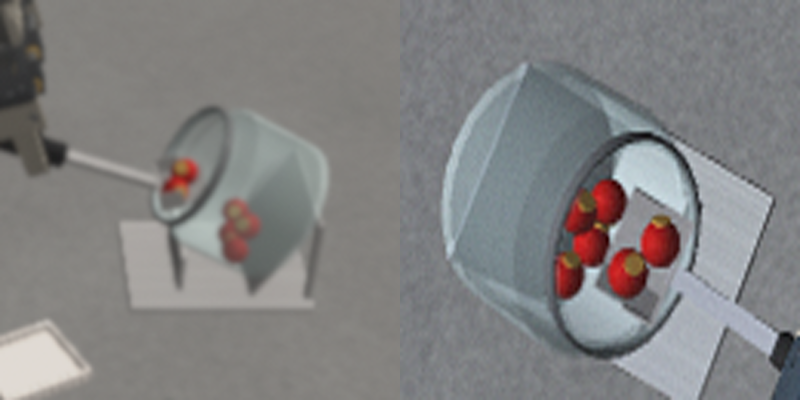

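Two knobs are in the bowl (crop (630,272), (660,240)), which is enough. Withdrawing and swinging to the second tray.

```bash
python3 -m handwheel '[[-0.003,-0.007,0.005,0,0,0,0.01],[-0.008,-0.017,0.012,0,0,0,0.01],[-0.013,-0.028,0.019,0,0,0,0.01],[-0.018,-0.038,0.026,0,0,0,0.01],[-0.023,-0.048,0.033,0,0,0,0.01],[-0.028,-0.059,0.04,0,0,0,0.01],[-0.033,-0.07,0.047,0,0,0,0.01],[-0.038,-0.08,0.055,0,0,0,0.01],[-0.04,-0.085,0.07,0,0,0,0.01],[-0.04,-0.085,0.08,0,0,0,0.01]]'
python3 - <<'E'
from h import *
delta(*tip(T2,-15,-25,165,yaw=np.radians(-18)))
t=snap('top'); print(fit(t,'tray',(566,-345,-.3)))
print(read_state()['joint_pos'])
E
```

```text
t: 22.1
tcp_pos: [409.8, 13.6, 277.6]
orientation: [-2.488, -1.584, -0.39]
wrist_force: [-0.2, -0.2, -2.5]
width: 17.7
grip_force: 60.0
shift m [-0.034, -0.2968, 0.0035] turn [-0.022, 0.049, -1.448] deg 83.0
([565.5, -344.8, np.float64(-17.8)], np.float64(0.974))
[-0.16619612  0.00543827  2.15906341  0.37883397  0.92539466  0.04876094]
```

```bash
python3 -m handwheel '[[-0.001,-0.006,0,0,0.001,-0.03,0.01],[-0.002,-0.018,0,-0.002,0.003,-0.09,0.01],[-0.004,-0.034,0,-0.003,0.006,-0.17,0.01],[-0.006,-0.051,0,-0.004,0.009,-0.25,0.01],[-0.008,-0.067,0,-0.005,0.012,-0.33,0.01],[-0.009,-0.083,0,-0.006,0.014,-0.41,0.01],[-0.011,-0.099,0,-0.007,0.017,-0.49,0.01],[-0.013,-0.116,0,-0.008,0.019,-0.57,0.01],[-0.015,-0.133,0,-0.01,0.022,-0.65,0.01],[-0.017,-0.15,0,-0.011,0.025,-0.73,0.01]]'
python3 -m handwheel '[[-0.002,-0.016,0,-0.001,0.003,-0.08,0.01],[-0.004,-0.032,0,-0.003,0.006,-0.16,0.01],[-0.006,-0.048,0,-0.004,0.008,-0.24,0.01],[-0.008,-0.065,0,-0.005,0.011,-0.32,0.01],[-0.009,-0.082,0,-0.006,0.014,-0.40,0.01],[-0.011,-0.099,0,-0.007,0.016,-0.48,0.01],[-0.013,-0.115,0,-0.008,0.019,-0.56,0.01],[-0.015,-0.13,0,-0.009,0.021,-0.63,0.01],[-0.016,-0.14,0,-0.01,0.023,-0.69,0.01],[-0.017,-0.147,0,-0.011,0.024,-0.718,0.01]]'
python3 - <<'E'
from h import *
T2=(565.5,-345,-18)
delta(*tip(T2,-15,-25,100))
delta(*tip(T2,-15,-25,68))
delta(*tip(T2,0,-25,68))
delta(*tip(T2,6,-25,68))
delta(*tip(T2,25,-25,70))
E
```

```text
t: 23.15
tcp_pos: [392.3, -135.9, 275.8]
orientation: [-2.984, -0.604, -0.425]
wrist_force: [-0.1, -0.3, -2.9]
width: 17.5
grip_force: 60.0
t: 24.15
tcp_pos: [375.5, -282.6, 275.7]
orientation: [3.038, -0.484, 0.399]
wrist_force: [0.1, -0.2, -2.2]
width: 17.7
grip_force: 60.0
shift m [-0.0003, -0.0006, -0.0595] turn [-0.002, -0.001, 0.002] deg 0.2
shift m [-0.0003, -0.0006, -0.0915] turn [-0.002, -0.001, 0.002] deg 0.2
shift m [0.034, -0.0117, -0.0502] turn [0.079, 0.248, 0.002] deg 14.9
shift m [0.0504, -0.017, -0.0365] turn [0.112, 0.348, 0.002] deg 20.9
shift m [0.1097, -0.0363, -0.0042] turn [0.215, 0.663, 0.002] deg 39.9
```

```bash
python3 -m handwheel '[[0,0,-0.03,0,0,0,0.01],[0,0,-0.06,0,0,0,0.01],[0,0,-0.09,0,0,0,0.01],[0.017,-0.006,-0.071,0.04,0.124,0,0.01],[0.034,-0.012,-0.05,0.079,0.248,0,0.01],[0.05,-0.017,-0.0365,0.112,0.348,0,0.01],[0.05,-0.017,-0.0365,0.112,0.348,0,0.01],[0.068,-0.023,-0.024,0.145,0.45,0,0.01],[0.088,-0.03,-0.012,0.18,0.555,0,0.01],[0.1097,-0.0363,-0.0042,0.215,0.663,0,0.01]]'
python3 -m handwheel '[[0,0,0,0,0,0,0.01],[0,0,0.04,0,0,0,0.01],[-0.03,0.01,0.07,-0.06,-0.18,0,0.01],[-0.06,0.03,0.09,-0.13,-0.4,0,0.01]]'
python3 - <<'E'
from h import *
t=snap('top'); s=snap('scene')
hs=[]
for q in (t['image'][170:300,340:500],s['image'][200:350,130:310]): hs.append(cv2.resize(q,(400,330),interpolation=cv2.INTER_CUBIC))
cv2.imwrite('pics/t2.png',np.hstack(hs)[:,:,::-1])
# red pixel count inside trays
h=cv2.cvtColor(t['image'],cv2.COLOR_RGB2HSV); m=cv2.inRange(h,(0,150,60),(8,255,255))|cv2.inRange(h,(172,150,60),(180,255,255))
n,_,st,ce=cv2.connectedComponentsWithStats(m); print([(st[i,4],ce[i].round().tolist()) for i in range(1,n) if st[i,4]>15])
E
```

```text
t: 25.15
tcp_pos: [485.6, -318.6, 272.5]
orientation: [-2.964, 0.468, 0.658]
wrist_force: [-0.4, -0.7, -3.1]
width: 17.4
grip_force: 60.0
t: 25.55
tcp_pos: [425.7, -289.2, 361.4]
orientation: [-3.077, 0.486, 0.197]
wrist_force: [-0.9, 0.5, -0.1]
width: 17.8
grip_force: 60.0
[(np.int32(22), [289.0, 115.0]), (np.int32(91), [404.0, 207.0]), (np.int32(191), [399.0, 220.0]), (np.int32(80), [470.0, 237.0]), (np.int32(215), [173.0, 260.0]), (np.int32(48), [474.0, 254.0]), (np.int32(52), [164.0, 274.0])]
```

Two knobs are in the second tray, at (470,237) and (474,254). Now the scoop goes back to its original pose over the dish.

Run:
```python
from h import *
delta([475.4,43,291.6],R.from_rotvec([-3.138,-.157,0]))
s=snap('top'); print([(round(d['conf'],2),np.round(d['point'],1).tolist()) for d in place_of('top','rest_in')])
```

```text
shift m [0.0559, 0.3283, -0.0739] turn [-0.014, -0.125, 0.414] deg 24.8
[(0.85, [590.1, 58.6, 2.2]), (0.64, [670.3, -206.5, 24.0])]
```

```bash
python3 -m handwheel '[[0.006,0.04,-0.01,-0.002,-0.02,0.07,0.01],[0.012,0.08,-0.02,-0.004,-0.04,0.14,0.01],[0.02,0.12,-0.03,-0.006,-0.06,0.2,0.01],[0.027,0.16,-0.04,-0.008,-0.08,0.26,0.01],[0.034,0.2,-0.05,-0.01,-0.09,0.3,0.01],[0.042,0.245,-0.06,-0.012,-0.11,0.36,0.01],[0.05,0.29,-0.07,-0.014,-0.125,0.414,0.01],[0.0559,0.3283,-0.0739,-0.014,-0.125,0.414,0.01],[0.0559,0.3283,-0.0739,-0.014,-0.125,0.414,0.01],[0.0559,0.3283,-0.0739,-0.014,-0.125,0.414,0.01]]'
python3 - <<'E'
from h import *
print(read_state()['wrist_force'])
delta([475.4,43,161.8],R.from_rotvec([-3.138,-.157,0]))
s=snap('scene')
for c in ['scoop_bowl','scoop_lip']: print([(round(d['conf'],2),np.round(d['point'],1).tolist()) for d in place_of('scene',c)][:2])
E
```

```text
t: 26.75
tcp_pos: [481.6, 40.3, 286.6]
orientation: [3.136, 0.162, -0.02]
wrist_force: [0.5, -0.4, -2.3]
width: 17.3
grip_force: 60.0
[ 0.47168093 -0.36946983 -2.33165238]
shift m [-0.0062, 0.0027, -0.1248] turn [0.001, -0.013, -0.003] deg 0.8
[(0.55, [593.5, 52.4, 130.5])]
[(0.59, [619.0, 51.3, 130.0])]
```

```bash
python3 -m handwheel '[[-0.006,0.003,-0.03,0,-0.013,-0.003,0.01],[-0.006,0.003,-0.06,0,-0.013,-0.003,0.01],[-0.006,0.003,-0.09,0,-0.013,-0.003,0.01],[-0.006,0.003,-0.11,0,-0.013,-0.003,0.01],[-0.006,0.003,-0.118,0,-0.013,-0.003,0.01],[-0.006,0.003,-0.122,0,-0.013,-0.003,0.01],[-0.006,0.003,-0.122,0,-0.013,-0.003,0.01]]'
python3 - <<'E'
from h import *
print(read_state()['wrist_force'])
delta([475.4,43,161.5],R.from_rotvec([-3.138,-.157,0]))
E
```

```text
t: 27.6
tcp_pos: [475.9, 42.1, 166.7]
orientation: [3.136, 0.152, 0.005]
wrist_force: [0.4, -0.6, -2.3]
width: 17.8
grip_force: 60.0
[ 0.39437952 -0.63656579 -2.27817264]
shift m [-0.0005, 0.0009, -0.0052] turn [0.001, 0.003, 0.003] deg 0.3
```

```bash
python3 -m handwheel '[[0,0,-0.002,0,0,0,0.01],[0,0,-0.004,0,0,0,0.01],[0,0,-0.005,0,0,0,0.01],[0,0,-0.005,0,0,0,0.01]]'
python3 -m handwheel '[[0,0,0,0,0,0,0.018],[0,0,0,0,0,0,0.02],[0,0,0,0,0,0,0.025],[0,0,0,0,0,0,0.035],[0,0,0,0,0,0,0.05],[0,0,0,0,0,0,0.06],[0,0,0.03,0,0,0,0.07],[0,0,0.06,0,0,0,0.08],[0,0,0.09,0,0,0,0.09],[0,0,0.12,0,0,0,0.09]]' 20
python3 - <<'E'
from h import *
s=snap('scene');t=snap('top');w=snap('wrist')
for cam in ('scene','top','wrist'):
  for c in ['scoop_grip','scoop_bowl','scoop_lip']: print(cam,[(round(d['conf'],2),np.round(d['point'],1).tolist()) for d in place_of(cam,c)][:2])
for n,k,g in [('t1','tray',(630,-188,-.2)),('t2','tray',(566,-345,-.3)),('base','base',(457,-240,.15)),('lid','lid',(453,-56,-.08))]:
    for c,im in (('top',t),('scene',s),('wrist',w)):
        try: print(n,c,fit(im,k,g))
        except Exception as e: print(n,c,'-')
E
```

```text
t: 28.0
tcp_pos: [475.6, 42.7, 161.6]
orientation: [3.136, 0.154, 0.005]
wrist_force: [-0.6, -0.4, -1.9]
width: 17.4
grip_force: 60.0
t: 29.0
tcp_pos: [475.3, 42.6, 282.6]
orientation: [3.136, 0.154, 0.004]
wrist_force: [-0.1, -0.2, -0.3]
width: 78.9
grip_force: 0.0
scene [(0.75, [475.5, 45.1, 92.3])]
scene [(0.97, [595.3, 58.1, 4.6])]
scene [(0.65, [642.6, -208.3, 26.5]), (0.59, [613.7, 53.5, 3.5])]
top []
top []
top [(0.62, [509.4, -226.3, 12.7])]
wrist [(0.8, [478.1, 40.3, 92.7])]
wrist [(0.89, [593.8, 57.9, 7.1])]
wrist [(0.69, [616.6, 53.7, -0.3]), (0.67, [550.9, 282.2, 30.5])]
t1 top ([629.6, -188.0, np.float64(-12.3)], np.float64(0.975))
t1 scene ([611.4, -188.4, np.float64(-10.1)], np.float64(0.722))
t1 wrist -
t2 top ([565.5, -344.9, np.float64(-18.0)], np.float64(0.972))
t2 scene ([546.3, -344.7, np.float64(-8.3)], np.float64(0.762))
t2 wrist -
base top ([456.6, -237.6, np.float64(10.6)], np.float64(0.979))
base scene ([453.7, -239.0, np.float64(11.2)], np.float64(0.959))
base wrist ([455.1, -244.2, np.float64(10.1)], np.float64(0.977))
lid top ([463.3, -66.2, np.float64(14.3)], np.float64(0.078))
lid scene ([454.7, -58.2, np.float64(-4.2)], np.float64(0.959))
lid wrist ([449.7, -55.7, np.float64(-4.6)], np.float64(0.893))
```

The scoop lies level in its dish: grip at z 92, bowl at (594,56), as at the start. For the ±1.5 mm fit I'll measure both base and tray with the wrist camera from the same relative hover, so hand-eye error cancels.

Run:
```python
from h import *
delta([457,-239,280],toolR(np.radians(10.6)))
```

```text
shift m [-0.0183, -0.2816, -0.0008] turn [0.001, 0.002, 0.087] deg 5.0
```

```bash
python3 -m handwheel '[[-0.0183,-0.2816,-0.0008,0.001,0.002,0.087,0.09],[-0.0183,-0.2816,-0.0008,0.001,0.002,0.087,0.09],[-0.0183,-0.2816,-0.0008,0.001,0.002,0.087,0.09],[-0.0183,-0.2816,-0.0008,0.001,0.002,0.087,0.09],[-0.0183,-0.2816,-0.0008,0.001,0.002,0.087,0.09],[-0.0183,-0.2816,-0.0008,0.001,0.002,0.087,0.09],[-0.0183,-0.2816,-0.0008,0.001,0.002,0.087,0.09],[-0.0183,-0.2816,-0.0008,0.001,0.002,0.087,0.09],[-0.0183,-0.2816,-0.0008,0.001,0.002,0.087,0.09],[-0.0183,-0.2816,-0.0008,0.001,0.002,0.087,0.09]]'
python3 - <<'E'
from h import *
w=snap('wrist'); cv2.imwrite('pics/wb.png',w['image'][:,:,::-1])
print(fit(w,'base',(457,-240,.18),k=2)); print(px(w,[457,-239,16]),pose()[0])
hsv=cv2.cvtColor(w['image'],cv2.COLOR_RGB2HSV);print(hsv[230:231,320])
delta([630,-188,280],toolR(np.radians(-12.3)))
E
```

```text
t: 30.6
tcp_pos: [457.4, -237.8, 280.5]
orientation: [3.128, 0.292, 0.001]
wrist_force: [0.4, -0.2, 0.1]
width: 90.1
grip_force: 0.0
([455.6, -239.6, np.float64(10.4)], np.float64(0.972))
[323.54191824 217.17985911] [ 457.41453668 -237.84096799  280.62060409]
[[ 23  49 176]]
shift m [0.1726, 0.0498, -0.0006] turn [0.0, 0.001, -0.401] deg 23.0
```

```bash
python3 -m handwheel '[[0.1726,0.0498,-0.0006,0,0,-0.401,0.09],[0.1726,0.0498,-0.0006,0,0,-0.401,0.09],[0.1726,0.0498,-0.0006,0,0,-0.401,0.09],[0.1726,0.0498,-0.0006,0,0,-0.401,0.09],[0.1726,0.0498,-0.0006,0,0,-0.401,0.09],[0.1726,0.0498,-0.0006,0,0,-0.401,0.09],[0.1726,0.0498,-0.0006,0,0,-0.401,0.09],[0.1726,0.0498,-0.0006,0,0,-0.401,0.09]]'
python3 - <<'E'
from h import *
w=snap('wrist')
f,q=fit(w,'tray',(630,-188,-.21)); print(f,q,pose()[0])
m=cmask(w,'tray'); hull=sil(w,'tray',[f[0],f[1],np.radians(f[2])],k=1)
b=cv2.imread('pics/wb.png')
o=w['image'][:,:,::-1].copy(); c,_=cv2.findContours(hull,0,2); cv2.drawContours(o,c,-1,(0,255,255),1)
mm=sil(w,'base',[0,0,0],k=1)*0
cv2.imwrite('pics/wt.png',np.hstack([cv2.resize(o,(400,300)),cv2.resize(np.dstack([m]*3),(400,300))]))
delta([f[0],f[1],109],toolR(np.radians(f[2])))
E
```

```text
t: 31.45
tcp_pos: [628.8, -189.4, 280.2]
orientation: [3.123, -0.339, 0.001]
wrist_force: [-0.2, -1.2, 0.2]
width: 89.8
grip_force: 0.0Traceback (most recent call last):
  File "<stdin>", line 3, in <module>
  File "h.py", line 63, in fit
    m=(lab==np.bincount(l).argmax()).astype(np.uint8)
            ~~~~~~~~~~~~~~~~~~~~~^^
ValueError: attempt to get argmax of an empty sequence
```

```bash
sed -i 's/,z0=0,k=4):$/,z0=0,k=4,r=60):/; s/; r=60$//; s/l=lab\[int(k\*v)-12:int(k\*v)+13,int(k\*u)-12:int(k\*u)+13\]/e=30*k; l=lab[int(k*v)-e:int(k*v)+e,int(k*u)-e:int(k*u)+e]/' h.py; grep -n "def sil\|def fit\|e=30" h.py
python3 - <<'E'
from h import *
w=snap('wrist')
f,q=fit(w,'tray',(630,-188,-.21),k=3,r=110); print(f,q,pose()[0])
m=cmask(w,'tray'); hull=sil(w,'tray',[f[0],f[1],np.radians(f[2])],k=1)
o=w['image'][:,:,::-1].copy(); c,_=cv2.findContours(hull,0,2); cv2.drawContours(o,c,-1,(0,255,255),1)
cv2.imwrite('pics/wt.png',np.hstack([cv2.resize(o,(400,300)),cv2.resize(np.dstack([m]*3),(400,300))]))
delta([f[0],f[1],109],toolR(np.radians(f[2])))
E
```

```text
48:def sil(s,kind,q,z0=0,k=4,r=60):
58:def fit(s,kind,g,z0=0,k=4,r=60):
62:    n,lab=cv2.connectedComponents(m); e=30*k; l=lab[int(k*v)-e:int(k*v)+e,int(k*u)-e:int(k*u)+e]; l=l[l>0]
[619.1, -189.7, np.float64(-10.7)] 0.815 [ 629.09436976 -189.55672436  280.3806135 ]
shift m [-0.01, -0.0001, -0.1714] turn [0.001, 0.001, 0.03] deg 1.7
```

View pics/wt.png

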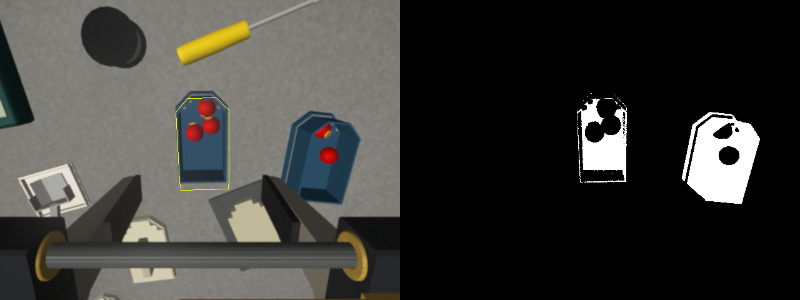

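The picture shows tray 1 upright with three knobs at (205,108)–(195,132) and tray 2 with two. The mask loses the skirt, which spoils the fit, so I'm loosening the colour test.

```bash
python3 - <<'E'
p=open('h.py').read()
p=p.replace("if kind=='tray': return cv2.inRange(hsv,(95,110,30),(125,255,255))","""if kind=='tray':
        i=cv2.GaussianBlur(s['image'],(3,3),0).astype(int); m=((i[:,:,2]-i[:,:,0]>TH)*255).astype(np.uint8)
        return cv2.morphologyEx(m,cv2.MORPH_CLOSE,np.ones((5,5),np.uint8))""").replace("def cmask","TH=14\ndef cmask")
open('h.py','w').write(p)
E
python3 - <<'E'
import h; from h import *
w=snap('wrist');t=snap('top')
for th in (10,14,20):
    h.TH=th
    print(th,fit(w,'tray',(630,-188,-.21),k=3,r=110),fit(t,'tray',(630,-188,-.21)))
E
```

```text
10 ([627.5, -189.8, np.float64(-11.8)], np.float64(0.964)) ([629.2, -163.4, np.float64(-24.7)], np.float64(0.512))
14 ([627.7, -190.2, np.float64(-11.3)], np.float64(0.959)) ([626.7, -168.1, np.float64(-26.6)], np.float64(0.489))
20 ([627.2, -190.0, np.float64(-11.8)], np.float64(0.951)) ([627.9, -158.2, np.float64(-21.4)], np.float64(0.467))
```

```bash
python3 -m handwheel '[[-0.0015,-0.0005,-0.05,0,0,0.01,0.09],[-0.0015,-0.0005,-0.1,0,0,0.01,0.09],[-0.0015,-0.0005,-0.14,0,0,0.01,0.09],[-0.0015,-0.0005,-0.165,0,0,0.01,0.09],[-0.0015,-0.0005,-0.171,0,0,0.01,0.09],[-0.0015,-0.0005,-0.171,0,0,0.01,0.075],[-0.0015,-0.0005,-0.171,0,0,0.01,0.065],[-0.0015,-0.0005,-0.171,0,0,0.01,0.055],[-0.0015,-0.0005,-0.171,0,0,0.01,0.055],[-0.0015,-0.0005,-0.171,0,0,0.01,0.055]]' 15
python3 -m handwheel '[[0,0,0,0,0,0,0.055],[0,0,0.01,0,0,0,0.055],[0,0,0.03,0,0,0,0.055],[0,0,0.06,0,0,0,0.055],[0,0,0.09,0,0,0,0.055],[0,0,0.09,0,0,0,0.055]]'
python3 - <<'E'
from h import *
print(read_state()['width'],read_state()['wrist_force'],pose()[0])
E
```

```text
t: 32.65
tcp_pos: [629.3, -190.0, 110.8]
orientation: [3.124, -0.323, 0.006]
wrist_force: [0.3, -1.2, 7.5]
width: 64.4
grip_force: 15.0
t: 33.25
tcp_pos: [630.5, -190.3, 204.1]
orientation: [3.123, -0.323, 0.013]
wrist_force: [0.7, -0.4, -0.6]
width: 64.1
grip_force: 15.0
64.07060179617837 [ 0.70667778 -0.3927993  -0.55563186] [ 630.45696182 -190.27964799  204.09329922]
```

Run:
```python
import h; from h import *
s=snap('scene'); w=snap('wrist'); p=pose()[0]; print(p)
for th in (10,16):
    h.TH=th
    print(th,'t2',fit(s,'tray',(565,-345,-.31)),'held',fit(s,'tray',(628,-190,-.2),z0=93),'held wrist',fit(w,'tray',(628,-190,-.2),z0=93,k=2,r=200))
delta([455.6,-239.6,204],toolR(np.radians(10.4)))
print(R.from_rotvec(read_state()['orientation']).as_euler('zyx',degrees=True))
```

```text
[ 628.44129251 -189.69349959  199.8674217 ]
10 t2 ([564.7, -346.1, np.float64(-16.8)], np.float64(0.971)) held ([628.9, -189.4, np.float64(-12.4)], np.float64(0.977)) held wrist ([628.5, -189.9, np.float64(-11.8)], np.float64(0.742))
16 t2 ([562.2, -345.6, np.float64(-17.1)], np.float64(0.953)) held ([629.2, -189.7, np.float64(-12.1)], np.float64(0.958)) held wrist ([627.9, -189.9, np.float64(-11.9)], np.float64(0.737))
shift m [-0.1728, -0.0499, 0.0041] turn [0.001, 0.003, 0.388] deg 22.2
[1.18068355e+01 1.34320587e-01 1.79938112e+02]
```

```bash
python3 -m handwheel '[[-0.02,-0.006,0.01,0,0,0.045,0.055],[-0.05,-0.015,0.01,0,0,0.11,0.055],[-0.09,-0.026,0.01,0,0,0.2,0.055],[-0.13,-0.038,0.01,0,0,0.29,0.055],[-0.16,-0.046,0.005,0,0,0.36,0.055],[-0.1728,-0.0499,-0.01,0.001,0.003,0.388,0.055],[-0.1728,-0.0499,-0.03,0.001,0.003,0.388,0.055],[-0.1728,-0.0499,-0.05,0.001,0.003,0.388,0.055],[-0.1728,-0.0499,-0.05,0.001,0.003,0.388,0.055],[-0.1728,-0.0499,-0.05,0.001,0.003,0.388,0.055]]'
python3 - <<'E'
import h; from h import *
s=snap('scene'); p=pose()[0]; print(p, R.from_rotvec(read_state()['orientation']).as_euler('zyx',degrees=True))
h.TH=10
for z in (p[2]-109.4,): print(z,fit(s,'tray',(456,-239,.18),z0=z))
E
```

```text
t: 34.35
tcp_pos: [455.0, -239.2, 148.3]
orientation: [-3.127, -0.285, 0.006]
wrist_force: [-0.0, 0.9, -2.0]
width: 64.1
grip_force: 15.0
[ 455.46525486 -239.4772829   148.98550324] [-1.04263380e+01 -1.55773690e-01 -1.79968152e+02]
39.58550323830323 ([453.8, -232.2, np.float64(-2.6)], np.float64(0.902))
```

Run:
```python
import h; from h import *
s=snap('scene'); p=pose()[0]; print(p)
for th in (14,18,22,28):
    h.TH=th; print(th,fit(s,'tray',(456,-239,.0),z0=p[2]-109.4))
m=h.TH=18; m=cmask(s,'tray'); o=s['image'][:,:,::-1].copy()
hh=sil(s,'tray',[455.5,-239.5,.184],z0=p[2]-109.4,k=1); c,_=cv2.findContours(hh,0,2); cv2.drawContours(o,c,-1,(0,255,255),1)
cr=lambda i:cv2.resize(i[190:340,110:310],(400,300),interpolation=cv2.INTER_NEAREST)
cv2.imwrite('pics/hb.png',np.hstack([cr(o),cr(np.dstack([m]*3))]))
```

```text
[ 455.80039342 -239.61819145  149.41479268]
14 ([454.6, -232.5, np.float64(-4.2)], np.float64(0.893))
18 ([455.0, -231.8, np.float64(-5.5)], np.float64(0.886))
22 ([455.0, -231.8, np.float64(-6.3)], np.float64(0.815))
28 ([452.3, -227.8, np.float64(-8.4)], np.float64(0.475))
```

View pics/hb.png

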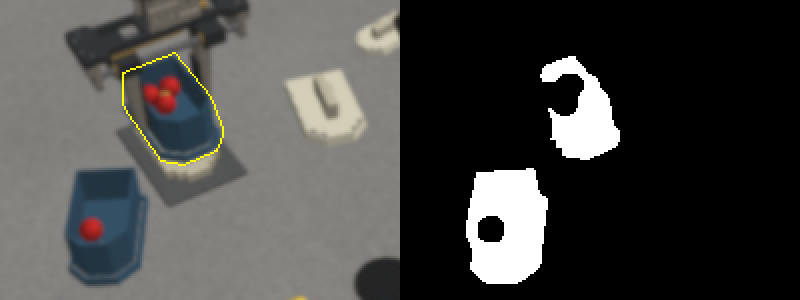

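The model outline drawn at the commanded pose sits right on the held tray's skirt (nose at (185,162)), and the block's nose lines up below it. Lowering while watching the force.

```bash
python3 -m handwheel '[[0,0,-0.01,0,0,0,0.055],[0,0,-0.018,0,0,0,0.055],[0,0,-0.022,0,0,0,0.055],[0,0,-0.025,0,0,0,0.055],[0,0,-0.028,0,0,0,0.055],[0,0,-0.028,0,0,0,0.055]]'
python3 - <<'E'
from h import *
print(pose()[0],read_state()['wrist_force'],read_state()['moment'])
E
```

```text
t: 35.05
tcp_pos: [455.4, -239.5, 120.7]
orientation: [-3.128, -0.285, 0.004]
wrist_force: [1.3, 0.4, -2.0]
width: 63.9
grip_force: 15.0
[ 455.39647885 -239.51026884  120.65198552] [ 1.28787304  0.4173221  -2.00695631] [ 0.00501614  0.08167681 -0.0077584 ]
```

```bash
python3 -m handwheel '[[0,0,-0.002,0,0,0,0.055],[0,0,-0.004,0,0,0,0.055],[0,0,-0.005,0,0,0,0.055],[0,0,-0.005,0,0,0,0.055]]'
python3 - <<'E'
from h import *
print(pose()[0],read_state()['wrist_force'],read_state()['moment'])
E
```

```text
t: 35.45
tcp_pos: [455.8, -239.7, 117.2]
orientation: [-3.129, -0.286, 0.002]
wrist_force: [-3.6, 2.6, 14.8]
width: 64.0
grip_force: 15.0
[ 455.7550646  -239.66476653  117.18329374] [-3.60224091  2.59663829 14.83192318] [0.51663525 0.85110999 0.18456531]
```

Contact at the seated height. Releasing and rising to look at the seated tray.

```bash
python3 -m handwheel '[[0,0,0.001,0,0,0,0.07],[0,0,0.001,0,0,0,0.085],[0,0,0.001,0,0,0,0.09],[0,0,0.001,0,0,0,0.09],[0,0,0.04,0,0,0,0.09],[0,0,0.09,0,0,0,0.09],[0,0,0.14,0,0,0,0.09],[0,0,0.163,0,0,0,0.09],[0,0,0.163,0,0,0,0.09]]'
python3 - <<'E'
import h; from h import *
h.TH=10
w=snap('wrist'); p=pose()[0]; print(p)
t=snap('top')
h.TH=10; 
for z in (7,12,16): print('wrist',z,fit(w,'tray',(455.6,-239.6,.18),z0=z,k=3,r=120))
h.TH=25; print('top',fit(t,'tray',(456.5,-238,.18),z0=7),fit(t,'tray',(565.5,-345,-.31)))
delta([565.5,-346,280],toolR(np.radians(-18)))
E
```

```text
t: 36.35
tcp_pos: [457.1, -240.4, 282.7]
orientation: [3.125, 0.285, 0.006]
wrist_force: [0.4, -0.3, -1.1]
width: 89.8
grip_force: 0.0
[ 456.11378801 -239.90763967  280.31760381]
wrist 7 ([454.4, -239.4, np.float64(10.5)], np.float64(0.983))
wrist 12 ([455.5, -239.1, np.float64(11.2)], np.float64(0.961))
wrist 16 ([455.5, -239.3, np.float64(11.5)], np.float64(0.939))
top ([467.4, -240.3, np.float64(21.6)], np.float64(0.232)) ([570.6, -335.7, np.float64(-41.6)], np.float64(0.79))
shift m [0.1101, -0.1065, 0.0013] turn [-0.0, -0.002, -0.496] deg 28.4
```

The fit peaks at underside z = 7 mm (IoU 0.98), so tray 1 is seated at (454.4, −239.4, 10.5°). Now tray 2.

```bash
python3 -m handwheel '[[0.1101,-0.1065,0,0,0,-0.496,0.09],[0.1101,-0.1065,0,0,0,-0.496,0.09],[0.1101,-0.1065,0,0,0,-0.496,0.09],[0.1101,-0.1065,0,0,0,-0.496,0.09],[0.1101,-0.1065,0,0,0,-0.496,0.09],[0.1101,-0.1065,0,0,0,-0.496,0.09],[0.1101,-0.1065,0,0,0,-0.496,0.09],[0.1101,-0.1065,0,0,0,-0.496,0.09]]'
python3 - <<'E'
import h; from h import *
h.TH=10; w=snap('wrist'); f,q=fit(w,'tray',(565.5,-346,-.31),k=3,r=120); print(f,q,pose()[0])
delta([f[0],f[1],109.4],toolR(np.radians(f[2])))
E
```

```text
t: 37.25
tcp_pos: [565.1, -345.4, 279.0]
orientation: [-3.102, 0.489, 0.004]
wrist_force: [0.3, 1.0, 0.5]
width: 89.7
grip_force: 0.0
[563.5, -346.3, np.float64(-17.8)] 0.975 [ 565.25138866 -345.52484708  279.21691114]
shift m [-0.0018, -0.0008, -0.1698] turn [-0.001, -0.002, 0.002] deg 0.2
```

```bash
python3 -m handwheel '[[-0.0015,-0.0008,-0.05,0,0,0,0.09],[-0.0015,-0.0008,-0.1,0,0,0,0.09],[-0.0015,-0.0008,-0.14,0,0,0,0.09],[-0.0015,-0.0008,-0.163,0,0,0,0.09],[-0.0015,-0.0008,-0.169,0,0,0,0.09],[-0.0015,-0.0008,-0.169,0,0,0,0.075],[-0.0015,-0.0008,-0.169,0,0,0,0.065],[-0.0015,-0.0008,-0.169,0,0,0,0.055],[-0.0015,-0.0008,-0.169,0,0,0,0.055],[-0.0015,-0.0008,-0.169,0,0,0,0.055]]' 15
python3 - <<'E'
from h import *
print(pose()[0],read_state()['width'],read_state()['grip_force'])
E
python3 -m handwheel '[[0,0,0,0,0,0,0.055],[0,0,0.01,0,0,0,0.055],[0,0,0.03,0,0,0,0.055],[0,0,0.06,0,0,0,0.055],[0,0,0.1,0,0,0,0.055],[0,0,0.1,0,0,0,0.055],[0,0,0.1,0,0,0,0.055]]'
python3 - <<'E'
import h; from h import *
h.TH=10; s=snap('scene'); p=pose()[0]; print(p,read_state()['width'],read_state()['wrist_force'])
print(fit(s,'tray',(563.5,-346,-.31),z0=p[2]-110))
delta([455.5,-239.5,210],toolR(np.radians(10.5)))
E
```

```text
t: 38.3
tcp_pos: [565.0, -347.4, 111.8]
orientation: [3.103, -0.491, 0.001]
wrist_force: [-0.4, 0.2, 7.2]
width: 63.8
grip_force: 15.0
[ 564.97875441 -347.39844041  111.79182154] 63.812925902007876 15.00025749206543
t: 39.0
tcp_pos: [564.5, -347.1, 211.6]
orientation: [3.103, -0.491, 0.001]
wrist_force: [-0.5, -0.5, -1.2]
width: 63.5
grip_force: 15.0
[ 563.83496048 -346.71268138  210.16878525] 64.34283693739418 [ 0.57368409  1.33043386 -1.2947304 ]
([562.0, -350.0, np.float64(-8.5)], np.float64(0.916))
shift m [-0.1083, 0.1072, -0.0002] turn [-0.001, -0.002, 0.497] deg 28.5
```

```bash
python3 -m handwheel '[[-0.012,0.012,0,0,0,0.055,0.055],[-0.03,0.03,0,0,0,0.14,0.055],[-0.055,0.055,0,0,0,0.25,0.055],[-0.08,0.08,0,0,0,0.37,0.055],[-0.1,0.098,0,0,0,0.46,0.055],[-0.1088,0.107,0,0,0,0.497,0.055],[-0.1088,0.107,-0.01,0,0,0.497,0.055],[-0.1088,0.107,-0.02,0,0,0.497,0.055],[-0.1088,0.107,-0.02,0,0,0.497,0.055],[-0.1088,0.107,-0.02,0,0,0.497,0.055]]'
python3 - <<'E'
from h import *
for _ in range(3): snap('top'); print(pose()[0])
print(R.from_rotvec(read_state()['orientation']).as_euler('zyx',degrees=True))
delta([455,-239.6,168],toolR(np.radians(10.5)))
E
```

```text
t: 40.05
tcp_pos: [455.8, -240.4, 189.2]
orientation: [-3.128, -0.285, 0.004]
wrist_force: [-0.2, -0.6, -0.3]
width: 63.8
grip_force: 15.0
[ 455.84431271 -240.42912767  189.57350822]
[ 455.85948822 -240.36812912  189.83446595]
[ 455.78720899 -240.30060015  190.01121916]
[-1.04427964e+01 -1.00332740e-01 -1.79999461e+02]
shift m [-0.0008, 0.0007, -0.022] turn [-0.0, -0.002, 0.001] deg 0.1
```

```bash
python3 -m handwheel '[[-0.0008,0.0007,-0.008,0,0,0,0.055],[-0.0008,0.0007,-0.013,0,0,0,0.055],[-0.0008,0.0007,-0.016,0,0,0,0.055],[-0.0008,0.0007,-0.019,0,0,0,0.055],[-0.0008,0.0007,-0.022,0,0,0,0.055],[-0.0008,0.0007,-0.022,0,0,0,0.055]]'
python3 - <<'E'
from h import *
print(pose()[0],read_state()['wrist_force'],read_state()['moment'])
E
```

```text
t: 40.8
tcp_pos: [454.4, -239.1, 167.6]
orientation: [-3.128, -0.287, 0.004]
wrist_force: [0.5, 0.0, -0.7]
width: 64.0
grip_force: 15.0
[ 454.35314333 -239.08412655  167.60421049] [ 0.5142115   0.03020862 -0.70146883] [-0.0160863   0.1111011  -0.04488471]
```

No contact force at 5 mm into the skirt. Lowering home.

```bash
python3 -m handwheel '[[0,0,-0.002,0,0,0,0.055],[0,0,-0.003,0,0,0,0.055],[0,0,-0.004,0,0,0,0.055],[0,0,-0.004,0,0,0,0.055]]'
python3 - <<'E'
from h import *
print(pose()[0],read_state()['wrist_force'],read_state()['moment'])
E
```

```text
t: 41.2
tcp_pos: [454.8, -239.3, 165.4]
orientation: [-3.128, -0.287, 0.002]
wrist_force: [-4.5, 2.7, 16.6]
width: 63.9
grip_force: 15.0
[ 454.75659087 -239.27000094  165.44426244] [-4.46938541  2.69345873 16.58383084] [0.56023985 1.06621075 0.04275831]
```

```bash
python3 -m handwheel '[[0,0,0.001,0,0,0,0.07],[0,0,0.001,0,0,0,0.085],[0,0,0.001,0,0,0,0.09],[0,0,0.001,0,0,0,0.09],[0,0,0.04,0,0,0,0.09],[0,0,0.09,0,0,0,0.09],[0,0,0.14,0,0,0,0.09],[0,0,0.163,0,0,0,0.09],[0,0,0.163,0,0,0,0.09]]'
python3 - <<'E'
import h; from h import *
h.TH=10
prism0=h.prism
w=snap('wrist'); s=snap('scene'); print(pose()[0])
def prism(k): return [(hexa(124,76),0),(hexa(124,76),10),(hexa(124,76),47),(hexa(124,76),57),(hexa(112,64),103)] if k=='tray' else prism0(k)
h.prism=prism
for z in (7,10,13): print('stack wrist',z,fit(w,'tray',(455,-239.5,.18),z0=z,k=3,r=160),'scene',fit(s,'tray',(455,-239.5,.18),z0=z))
h.prism=prism0
print('lid scene',fit(s,'lid',(454,-58,-.08)))
for d in place_of('scene','lid_grip'): print(d['conf'],d['point'])
delta([454,-57,280],toolR(np.radians(-4.5)))
E
```

```text
t: 42.1
tcp_pos: [456.0, -240.0, 330.7]
orientation: [3.125, 0.287, 0.006]
wrist_force: [0.5, 0.8, -0.6]
width: 90.4
grip_force: 0.0
[ 454.33019594 -239.08753068  326.62944811]
stack wrist 7 ([453.6, -239.0, np.float64(10.4)], np.float64(0.981)) scene ([455.6, -239.4, np.float64(9.8)], np.float64(0.973))
stack wrist 10 ([454.6, -238.8, np.float64(10.3)], np.float64(0.969)) scene ([459.5, -240.0, np.float64(9.2)], np.float64(0.974))
stack wrist 13 ([454.9, -238.4, np.float64(11.0)], np.float64(0.954)) scene ([463.5, -240.6, np.float64(9.0)], np.float64(0.974))
lid scene ([455.1, -57.4, np.float64(-4.3)], np.float64(0.955))
0.79 [448.0, -56.9, 26.2]
0.65 [344.3, 67.1, 18.7]
0.53 [590.8, 55.2, 5.2]
shift m [0.0001, 0.1819, -0.0457] turn [-0.001, -0.003, -0.261] deg 15.0
```

The stack fits as fully seated (IoU 0.98 at z0 = 7). Now the lid.

```bash
python3 -m handwheel '[[0.0005,0.05,-0.005,0,0,-0.12,0.09],[0.0005,0.1,-0.02,0,0,-0.24,0.09],[0.0005,0.15,-0.035,0,0,-0.261,0.09],[0.0005,0.182,-0.0457,0,0,-0.261,0.09],[0.0005,0.182,-0.0457,0,0,-0.261,0.09],[0.0005,0.182,-0.0457,0,0,-0.261,0.09]]'
python3 - <<'E'
import h; from h import *
w=snap('wrist'); f,q=fit(w,'lid',(454,-57,-.08),k=3,r=110); print(f,q,pose()[0])
delta([f[0],f[1],93.5],toolR(np.radians(f[2])))
for d in place_of('wrist','lid_grip')[:2]: print(d['conf'],d['point'])
E
```

```text
t: 42.85
tcp_pos: [454.3, -56.6, 279.7]
orientation: [-3.139, 0.119, 0.008]
wrist_force: [0.1, 0.2, -0.4]
width: 89.9
grip_force: 0.0
[452.8, -50.4, np.float64(-3.9)] 0.584 [454.74125051 -57.37749029 280.32122259]
shift m [-0.0019, 0.007, -0.1868] turn [-0.001, -0.004, 0.009] deg 0.6
0.84 [455.8, -57.8, 24.9]
0.56 [341.9, 66.6, 16.5]
```

Run:
```python
import h; from h import *
w=snap('wrist'); i=cv2.GaussianBlur(w['image'],(3,3),0).astype(int)
for th in (6,12,20,28):
    h.cmask=lambda s,k: cv2.morphologyEx(((i[:,:,0]-i[:,:,2]>th)&(i[:,:,0]>95)).astype(np.uint8)*255,cv2.MORPH_OPEN,np.ones((3,3),np.uint8))
    for k in (3,):
        try: print(th,fit(w,'lid',(454.5,-57.5,-.08),k=k,r=90))
        except Exception as e: print(e)
u,v=px(w,[454.5,-57.5,12]).astype(int); print(u,v,w['image'][v-70:v+75:12,u].tolist(),w['image'][v,u-60:u+60:10].tolist())
```

```text
6 ([469.8, -59.1, np.float64(-8.4)], np.float64(0.349))
12 ([454.0, -57.3, np.float64(-3.9)], np.float64(0.968))
20 ([451.5, -57.2, np.float64(-2.9)], np.float64(0.925))
28 ([450.2, -55.8, np.float64(-3.8)], np.float64(0.871))
321 214 [[123, 119, 114], [202, 197, 171], [202, 196, 170], [202, 196, 170], [180, 171, 146], [181, 173, 145], [180, 173, 146], [178, 171, 145], [180, 173, 146], [178, 170, 144], [199, 194, 168], [194, 189, 163], [127, 124, 118]] [[122, 119, 114], [122, 120, 114], [144, 140, 129], [201, 195, 168], [200, 194, 167], [199, 193, 167], [178, 172, 144], [142, 138, 119], [201, 196, 169], [200, 196, 168], [177, 172, 150], [128, 126, 119]]
```

```bash
python3 -m handwheel '[[-0.0005,0,-0.05,0,0,0.005,0.09],[-0.0005,0,-0.1,0,0,0.005,0.07],[-0.0005,0,-0.14,0,0,0.005,0.05],[-0.0005,0,-0.165,0,0,0.005,0.04],[-0.0005,0,-0.177,0,0,0.005,0.035],[-0.0005,0,-0.177,0,0,0.005,0.03],[-0.0005,0,-0.177,0,0,0.005,0.02],[-0.0005,0,-0.177,0,0,0.005,0.01],[-0.0005,0,-0.177,0,0,0.005,0.01],[-0.0005,0,-0.177,0,0,0.005,0.01]]' 30
python3 -m handwheel '[[0,0,0,0,0,0,0.01],[0,0,0,0,0,0,0.01],[0,0,0,0,0,0,0.01],[0,0,0,0,0,0,0.01]]'
python3 - <<'E'
from h import *
print(pose()[0],read_state()['width'],read_state()['grip_force'],read_state()['wrist_force'])
E
```

```text
t: 44.0
tcp_pos: [455.1, -57.2, 105.2]
orientation: [-3.139, 0.115, 0.0]
wrist_force: [-0.9, -0.1, -0.5]
width: 20.2
grip_force: 0.0
t: 44.4
tcp_pos: [455.0, -57.2, 104.9]
orientation: [-3.139, 0.114, 0.001]
wrist_force: [-0.9, 0.0, 7.7]
width: 15.7
grip_force: 30.0
[454.98281098 -57.1988231  104.93200343] 15.704867460549686 30.001722872257233 [-0.91467175  0.01227124  7.67445107]
```

```bash
python3 -m handwheel '[[0,0,0.01,0,0,0,0.01],[0,0,0.04,0,0,0,0.01],[0,0,0.08,0,0,0,0.01],[0,0,0.12,0,0,0,0.01],[0,0,0.16,0,0,0,0.01],[0,0,0.16,0,0,0,0.01]]'
python3 - <<'E'
from h import *
snap('top');print(pose()[0],read_state()['width'],read_state()['wrist_force'])
delta([455,-239.4,235],toolR(np.radians(10.4)))
print(R.from_rotvec(read_state()['orientation']).as_euler('zyx',degrees=True))
E
```

```text
t: 45.0
tcp_pos: [456.8, -57.4, 269.7]
orientation: [3.139, -0.115, 0.011]
wrist_force: [0.9, 0.6, -1.6]
width: 15.8
grip_force: 30.0
[455.68454225 -57.31336962 267.05975497] 15.874755751772579 [-0.16409295  0.3059708  -1.26047507]
shift m [-0.0007, -0.1821, -0.0321] turn [-0.0, 0.004, 0.255] deg 14.6
[  4.18566461   0.21188649 179.9961026 ]
```

```bash
python3 -m handwheel '[[0,-0.02,0,0,0,0.03,0.01],[0,-0.05,0,0,0,0.07,0.01],[0,-0.09,0,0,0,0.13,0.01],[0,-0.13,0,0,0,0.18,0.01],[-0.0005,-0.16,0,0,0,0.23,0.01],[-0.0007,-0.178,0,0,0.002,0.25,0.01],[-0.0007,-0.1821,-0.01,0,0.002,0.255,0.01],[-0.0007,-0.1821,-0.03,0,0.002,0.255,0.01],[-0.0007,-0.1821,-0.03,0,0.002,0.255,0.01],[-0.0007,-0.1821,-0.03,0,0.002,0.255,0.01]]'
python3 - <<'E'
import h; from h import *
s=snap('scene'); t=snap('top'); p=pose()[0]; print(p)
i=cv2.GaussianBlur(s['image'],(3,3),0).astype(int)
h.cmask=lambda s,k: cv2.morphologyEx(((i[:,:,0]-i[:,:,2]>12)&(i[:,:,0]>95)).astype(np.uint8)*255,cv2.MORPH_OPEN,np.ones((3,3),np.uint8))
try: print('lid',fit(s,'lid',(454,-239,.18),z0=p[2]-104.9))
except Exception as e: print(e)
print(R.from_rotvec(read_state()['orientation']).as_euler('zyx',degrees=True))
delta([455,-239.4,211],toolR(np.radians(10.4)))
E
```

```text
t: 46.05
tcp_pos: [453.2, -238.2, 233.3]
orientation: [-3.127, -0.286, 0.01]
wrist_force: [-0.3, 0.8, -0.8]
width: 15.6
grip_force: 30.0
[ 453.99413451 -238.74971523  234.50813905]
lid ([454.0, -237.9, np.float64(9.8)], np.float64(0.895))
[-10.45498664  -0.22756509 179.99797468]
shift m [0.001, -0.0007, -0.0235] turn [0.0, -0.004, -0.001] deg 0.2
```

```bash
python3 -m handwheel '[[0.0007,-0.0005,-0.008,0,0,0,0.01],[0.0007,-0.0005,-0.015,0,0,0,0.01],[0.0007,-0.0005,-0.018,0,0,0,0.01],[0.0007,-0.0005,-0.021,0,0,0,0.01],[0.0007,-0.0005,-0.024,0,0,0,0.01],[0.0007,-0.0005,-0.024,0,0,0,0.01]]'
python3 - <<'E'
from h import *
print(pose()[0],read_state()['wrist_force'],read_state()['moment'])
E
```

```text
t: 46.75
tcp_pos: [454.4, -239.7, 209.9]
orientation: [-3.128, -0.285, 0.007]
wrist_force: [-0.9, 0.7, -1.0]
width: 15.7
grip_force: 30.0
[ 454.36231369 -239.71449167  209.89547968] [-0.91016857  0.69282602 -1.02878322] [-0.00813223  0.14382447  0.01762964]
```

The skirt is 5 mm over the rim without force. Down home, then release.

```bash
python3 -m handwheel '[[0,0,-0.002,0,0,0,0.01],[0,0,-0.004,0,0,0,0.01],[0,0,-0.005,0,0,0,0.01],[0,0,-0.005,0,0,0,0.01]]'
python3 - <<'E'
from h import *
print(pose()[0],read_state()['wrist_force'],read_state()['moment'])
E
```

```text
t: 47.15
tcp_pos: [454.7, -239.9, 205.9]
orientation: [-3.129, -0.285, 0.006]
wrist_force: [-1.7, 0.3, 6.3]
width: 16.1
grip_force: 30.0
[ 454.6679896  -239.8888293   205.89061352] [-1.72195639  0.34218805  6.30486773] [0.14717716 0.40535842 0.0604861 ]
```

```bash
python3 -m handwheel '[[0,0,-0.001,0,0,0,0.01],[0,0,0,0,0,0,0.02],[0,0,0,0,0,0,0.03],[0,0,0,0,0,0,0.05],[0,0,0,0,0,0,0.06],[0,0,0.03,0,0,0,0.06],[0,0,0.08,0,0,0,0.06],[0,0,0.1,0,0,0,0.06],[-0.04,0.05,0.13,0,0,0,0.06],[-0.08,0.1,0.13,0,0,0,0.06]]'
python3 -m handwheel '[[0,0.05,0,0,0,0,0.06],[0,0.1,0,0,0,0,0.06],[0,0.12,0,0,0,0,0.06],[0,0.12,0,0,0,0,0.06]]'
python3 - <<'E'
from h import *
s=snap('scene'); t=snap('top')
a=cv2.resize(s['image'][150:350,130:450],(480,300),interpolation=cv2.INTER_CUBIC); b=cv2.resize(t['image'][90:350,110:500],(450,300))
o=s['image'].copy()
o=cv2.resize(s['image'][130:350,130:450],(800,550),interpolation=cv2.INTER_CUBIC); cv2.imwrite('pics/end.png',o[:,:,::-1])
for l in ['scoop_bowl','scoop_grip','lid_grip','meter_mid','spool_mid','driver_grip']:
  for c in ('scene','top'): print(l,c,[(round(d['conf'],2),np.round(d['point']).tolist()) for d in place_of(c,l)][:2])
E
```

```text
t: 48.15
tcp_pos: [395.8, -165.8, 333.6]
orientation: [3.128, 0.283, -0.002]
wrist_force: [-0.4, 1.0, 0.8]
width: 60.1
grip_force: 0.0
t: 48.55
tcp_pos: [394.9, -43.6, 331.9]
orientation: [-3.127, -0.291, 0.006]
wrist_force: [1.0, -0.8, 0.7]
width: 60.4
grip_force: 0.0
scoop_bowl scene [(0.85, [590.0, 53.0, 6.0]), (0.36, [776.0, -114.0, 27.0])]
scoop_bowl top [(0.9, [595.0, 54.0, 4.0]), (0.64, [792.0, 77.0, 16.0])]
scoop_grip scene [(0.56, [477.0, 45.0, 91.0]), (0.55, [587.0, 58.0, 6.0])]
scoop_grip top [(0.76, [475.0, 41.0, 92.0]), (0.32, [590.0, 57.0, 1.0])]
lid_grip scene [(0.68, [449.0, -238.0, 129.0]), (0.64, [456.0, -243.0, 85.0])]
lid_grip top [(0.77, [346.0, 66.0, 20.0]), (0.75, [453.0, -241.0, 124.0])]
meter_mid scene [(0.89, [799.0, 82.0, 20.0]), (0.22, [459.0, -238.0, 35.0])]
meter_mid top [(0.73, [794.0, 79.0, 16.0])]
spool_mid scene [(0.38, [800.0, 81.0, 22.0])]
spool_mid top [(0.59, [776.0, -112.0, 31.0])]
driver_grip scene [(0.72, [746.0, -243.0, 12.0]), (0.44, [450.0, -236.0, 128.0])]
driver_grip top [(0.79, [748.0, -239.0, 12.0])]
```

View pics/end.png

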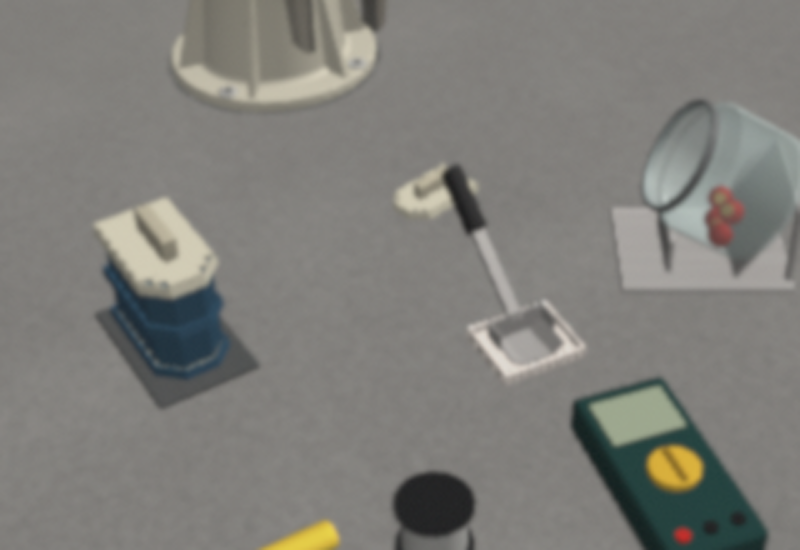

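The final view shows both trays and the lid stacked square on the base at (165,285), and the scoop level in its dish at (525,335). The meter, spool and driver haven't moved, and lid grip z is about 125 as expected. Handing in.

```bash
python3 -c "
from workcell import *
print(close_job())"
```

```text
the job is handed in; nothing more can be done
None
```

The job is handed in: three knobs went into one blue tray and two into the other, both trays are seated on the base with the lid on, the scoop is back level in its dish, and the multimeter, spool and screwdriver are where they were; the hand-in call returned no verdict.

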